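Load and lock the engraver cassette

TASK

Load every black rectangular blank on the desk flat into the engraving cassette, one to a pocket of its raised bed, leaving the odd-shaped offcuts and everything else where they are. When all are in, push the bed down by its pad until it catches and stays down; only then tighten both captive lock screws clockwise, all the way to their stops, using the slotted driver. Finally stand the driver back in its holder, with every blank still lying in its pocket.

Things in the scene. Friction and masses are not known exactly. Their poses are not given: they have to be found in the camera images.
- blank1: Blank to be engraved: solid black acrylic block, 50 (own x) x 30 (own y) x 16 mm (z), about 35 g, lying flat at the start; origin at the centre of the block. There are two to four blanks; an absent one reads None.
- blank2: Blank to be engraved: solid black acrylic block, 50 (own x) x 30 (own y) x 16 mm (z), about 35 g, lying flat at the start; origin at the centre of the block. There are two to four blanks; an absent one reads None.
- blank3: Blank to be engraved: solid black acrylic block, 50 (own x) x 30 (own y) x 16 mm (z), about 35 g, lying flat at the start; origin at the centre of the block. There are two to four blanks; an absent one reads None.
- blank4: Blank to be engraved: solid black acrylic block, 50 (own x) x 30 (own y) x 16 mm (z), about 35 g, lying flat at the start; origin at the centre of the block. There are two to four blanks; an absent one reads None.
- pocket1 (a point): Floor centre of bed pocket 1, -75 mm along y from the bed's middle; moves with the bed; z up. Pocket 56 (point x) x 36 mm (point y) within ribs 4 mm high; a blank lies flat in it, long side along point x, centre 8 mm above this point. One blank per pocket, any order. Floor 58 mm above the table with the bed up, 44 mm down. Clear beyond both x ends to a 60 mm high rail at x = 77 to 93 mm.
- pocket2 (a point): Floor centre of bed pocket 2, -37 mm along y from the bed's middle; moves with the bed; z up. Pocket 56 (point x) x 36 mm (point y) within ribs 4 mm high; a blank lies flat in it, long side along point x, centre 8 mm above this point. One blank per pocket, any order. Floor 58 mm above the table with the bed up, 44 mm down. Clear beyond both x ends to a 60 mm high rail at x = 77 to 93 mm.
- pocket3 (a point): Floor centre of bed pocket 3, 37 mm along y from the bed's middle; moves with the bed; z up. Pocket 56 (point x) x 36 mm (point y) within ribs 4 mm high; a blank lies flat in it, long side along point x, centre 8 mm above this point. One blank per pocket, any order. Floor 58 mm above the table with the bed up, 44 mm down. Clear beyond both x ends to a 60 mm high rail at x = 77 to 93 mm.
- pocket4 (a point): Floor centre of bed pocket 4, 75 mm along y from the bed's middle; moves with the bed; z up. Pocket 56 (point x) x 36 mm (point y) within ribs 4 mm high; a blank lies flat in it, long side along point x, centre 8 mm above this point. One blank per pocket, any order. Floor 58 mm above the table with the bed up, 44 mm down. Clear beyond both x ends to a 60 mm high rail at x = 77 to 93 mm.
- press_pad (a point): Top centre of the press pad: round black rubber button, 33 mm across, in the middle of the bed between pockets 2 and 3, 28 mm above the pocket floors; moves with the bed. Pushed straight down here the bed sinks.
- bed (a joint): Sinking of the sprung bed (aluminium block 70 mm in x, 194 mm in y, on the grey cassette): 0 up (start), 0.014 m fully down. Pushed, it resists with up to about 15 N; past about half way (7 mm) an over-centre catch pulls it home and holds it down by itself. It is meant to stay down.
- screw_a (a joint): Turn of this captive lock screw, rad: grows clockwise seen from above (tightening), hard stop (tight) at 4.5 (about 0.7 of a turn from slack); starts slack between 0 and 0.8. Never rises or falls as it turns. Friction about 0.06 N m.
- screw_a_slot (a point): Slot floor centre of this captive lock screw, at y = +135 mm on the cassette: round brass head 26 mm across, straight slot 6 mm wide, 8 mm deep, open at both ends, along this point's x axis (turns with the screw). It lies on the vertical screw axis, 47 mm above the table; head top at 55 mm. The driver's blade tip rests on this point when seated.
- screw_b (a joint): Turn of this captive lock screw, rad: grows clockwise seen from above (tightening), hard stop (tight) at 4.5 (about 0.7 of a turn from slack); starts slack between 0 and 0.8. Never rises or falls as it turns. Friction about 0.06 N m.
- screw_b_slot (a point): Slot floor centre of this captive lock screw, at y = -135 mm on the cassette: round brass head 26 mm across, straight slot 6 mm wide, 8 mm deep, open at both ends, along this point's x axis (turns with the screw). It lies on the vertical screw axis, 47 mm above the table; head top at 55 mm. The driver's blade tip rests on this point when seated.
- driver: Slotted driver, upright in its holder at the start, about 120 g. Origin at the bottom centre of the blade tip, z up towards the handle. Blade 20 (own x) x 3 mm (own y), z 0 to 10 mm; shank 12 mm round, z 10 to 32; black flange 40 mm square, z 32 to 38; wooden handle 26 x 26 mm, faces across own x and y, z 38 to 88 mm. Play in the slot about 0.15 rad.
- holder_hole (a point): Centre of the mouth of the driver holder's hole: grey block 64 x 64 x 36 mm fixed to the table, with a 28 mm square upright hole right through; this point is on its top face, 36 mm above the table. The driver's blade and shank hang in the hole, its flange resting on the block, so its blade tip is 32 mm below this point.
- offcut_l: L-shaped black acrylic offcut, 60 x 50 x 8 mm; bystander, not part of the job; origin at its underside.
- offcut_c: U-shaped black acrylic offcut, 40 x 34 x 8 mm; bystander, not part of the job; origin at its underside.
- offcut_strip: Black acrylic strip offcut, 90 x 16 x 8 mm; bystander, not part of the job; origin at its underside.
- tape_roll: Cardboard roll of tape lying flat, 90 mm across, 24 mm high; bystander, not part of the job; origin at its underside.
- mug: White mug, 80 mm across, 95 mm high; bystander, not part of the job; origin at its underside.
- mouse: Round black computer mouse, 60 mm across, 34 mm high; bystander, not part of the job; origin at its underside.

How it is judged (in metres and radians):
On the way, in this order (a step that is already met when the one before it is completed fails the run):
1. every blank lies flat in a pocket of the bed (((horizontal distance between blank1 and pocket1 below 0.007 m and z of blank1 in the frame of pocket1 between 0.004 and 0.0105 m) or (horizontal distance between blank1 and pocket2 below 0.007 m and z of blank1 in the frame of pocket2 between 0.004 and 0.0105 m) or (horizontal distance between blank1 and pocket3 below 0.007 m and z of blank1 in the frame of pocket3 between 0.004 and 0.0105 m) or (horizontal distance between blank1 and pocket4 below 0.007 m and z of blank1 in the frame of pocket4 between 0.004 and 0.0105 m)) and angle between the x axis of each of blank1, blank2, blank3, blank4 and the x axis of pocket1, either way round below 0.2 rad and ((horizontal distance between blank2 and pocket1 below 0.007 m and z of blank2 in the frame of pocket1 between 0.004 and 0.0105 m) or (horizontal distance between blank2 and pocket2 below 0.007 m and z of blank2 in the frame of pocket2 between 0.004 and 0.0105 m) or (horizontal distance between blank2 and pocket3 below 0.007 m and z of blank2 in the frame of pocket3 between 0.004 and 0.0105 m) or (horizontal distance between blank2 and pocket4 below 0.007 m and z of blank2 in the frame of pocket4 between 0.004 and 0.0105 m)) and ((horizontal distance between blank3 and pocket1 below 0.007 m and z of blank3 in the frame of pocket1 between 0.004 and 0.0105 m) or (horizontal distance between blank3 and pocket2 below 0.007 m and z of blank3 in the frame of pocket2 between 0.004 and 0.0105 m) or (horizontal distance between blank3 and pocket3 below 0.007 m and z of blank3 in the frame of pocket3 between 0.004 and 0.0105 m) or (horizontal distance between blank3 and pocket4 below 0.007 m and z of blank3 in the frame of pocket4 between 0.004 and 0.0105 m)) and ((horizontal distance between blank4 and pocket1 below 0.007 m and z of blank4 in the frame of pocket1 between 0.004 and 0.0105 m) or (horizontal distance between blank4 and pocket2 below 0.007 m and z of blank4 in the frame of pocket2 between 0.004 and 0.0105 m) or (horizontal distance between blank4 and pocket3 below 0.007 m and z of blank4 in the frame of pocket3 between 0.004 and 0.0105 m) or (horizontal distance between blank4 and pocket4 below 0.007 m and z of blank4 in the frame of pocket4 between 0.004 and 0.0105 m))), for 0.2 s.
2. the bed is pressed down and the catch holds it (value of joint bed above 0.012 m), for 0.3 s.
3. both lock screws are tight (value of joint each of screw_a, screw_b above 4.1 rad), for 0.2 s.
At the end, for the whole second after the job is handed in: Each blank rests flat in a pocket (centre within 7 mm, long side within 0.2 rad of pocket x); bed down (over 12 mm); both screws past 4.1 rad; driver at rest in its holder (within 12 mm, tip over 25 mm below the mouth, tilt under 0.12 rad) (all of step 1 and all of step 3 and linear speed of each of blank1, blank2, blank3, blank4, driver below 0.02 m/s and value of joint bed above 0.012 m and horizontal distance between driver and holder_hole below 0.012 m and angle between driver's own z axis and vertical below 0.12 rad and z of driver in the frame of holder_hole below -0.025 m); the robot touches nothing.
It fails at once if a bystander (offcut, tape roll, mug or mouse) is pushed more than 6 cm from its place (distance of any of offcut_l, offcut_c, offcut_strip, tape_roll, mug, mouse from where it was at the start of the episode above 0.06 m).
It fails at once if a lock screw is turned past 1.3 rad while the bed is not down (value of joint bed below 0.009 m and value of joint any of screw_a, screw_b above 1.3 rad).
It fails at once if a lock screw is turned by anything but the driver (turning while the blade is over 5 cm from the slot) ((velocity of joint screw_a above 0.3 rad/s and distance between driver and screw_a_slot above 0.05 m) or (velocity of joint screw_b above 0.3 rad/s and distance between driver and screw_b_slot above 0.05 m)).
Of blank1, blank2, blank3, blank4 only 2 to 4 are there at a start; the rules pass over those that are not, and their reading is None.
At some moment in a run one of blank1, blank2, blank3, blank4 may be knocked a few centimetres aside while the robot is not near it.
It also fails if it takes over 210 s, if anything falls off the work surface, if the arm or the gripper's body presses on something with over 40 N, if the wrist force passes 120 N, or if a joint passes its speed limit or range.

ROBOT

A 6-joint arm with a two-finger parallel gripper is mounted at the origin on the work surface. World frame = base frame: x ahead of the robot, y to its left, z up, the work surface at z = 0. Lengths are in m, angles in degrees, forces in N, time in s.
With the tool pointing down it reaches from about 0.3 to 0.75 m from the base axis. Payload 8.5 kg.
Tool frame: the origin (TCP) lies at the very end of the fingers, on their centre line; the grasp point (between the pads) lies 19 mm behind it (env.tcp_to_grasp is the distance from the TCP to the grasp point, in m); z points along the fingers, y is the line along which they close (so a half turn about z gives the same grasp; the last joint's range is limited). The gripper opens to 85 mm and grips with 20 to 120 N. Pads are 22 mm wide; open, the fingers measure 114 mm over their backs; the gripper's body (76 mm by 85 mm) begins 54 mm behind the grasp point. The pads swing forward as they close: fully open they stand 13 mm farther back than shut.
Start: joints at [58.539, 21.807, 74.336, -0, 83.858, -12.336], TCP at [0.18, 0.52, 0.231] pointing down, gripper open.
Joint ranges: [-178.18, 178.18], [-50.72, 133.34], [12.68, 142.11], [-81.47, 261.47], [9.98, 163.14], [-165.26, 165.26]. Speed limits (degrees/s): [136.94, 136.94, 180, 180, 180, 180].

INTERFACE

Orientations are given as a 3x3 rotation matrix whose columns are the frame's x, y, z axes.
In Python, from rig import status, get_image, env gives the robot as it stands.
- The arm moves only by the shell command python3 -m handwheel 'ROWS' [FORCE]. ROWS is text: rows parted by semicolons, each of 7 numbers parted by spaces: the shift along the world's x, y, z in cm, then the turn, a rotation vector about the world's x, y, z in degrees, then the opening, from 0 (shut) to 1 (fully open). In form: dx dy dz wx wy wz gripper; .... A call has 1 to 8 rows; each row is the pose to reach, as a shift and turn from the pose commanded when the call began; what a row does not reach only later rows make up. A row lasts 1/12 s, in which the tool goes at most 41.7 mm and 7.16 degrees, less where a joint would pass 70% of its speed; a pose out of reach is approached as far as the arm can. A call with a gripper value outside its range is refused whole. The fingers move at their own pace and stop on an object; FORCE is the grip in N (left out, the last holds). Time passes only in rows, so rows that repeat a pose let the fingers close. It gives the time, the measured TCP pose, the force, the opening and the grip force at its end, in the units of the state.
- status.observe(): the state, without advancing time (a new reading comes with each control period).
- get_image(name): name is "scene" or "side" or "wrist"; returns a dict with "color" (384x512x3 uint8, red, green, blue), "vertical_fov" (degrees; the focal length in pixels is half the picture's height over the tangent of half this angle, whatever the lens; pixels are square), "cx", "cy" (the principal point, pixels), "xyz" and "orientation" of the camera in the world. Camera axes: x right, y down, z forward; pixel columns grow to the right and rows downward; lengths in m; the calibration is good to about 2 mm. A picture is of the moment at which its call begins. There is no depth.
- env.close_job(): hands the job in; it is judged then, once.
The state is a dict: "time_s": time; "q": joint angles; "qvel": joint speeds; "joint_efforts": joint torques, N m; "position": TCP position; "tool_rot": TCP orientation; "ft_force": force on the tool from outside, world axes, zero at the start; "wrist_torque": the same for the moment, N m; "grip_width": finger opening in m; "gripper_force": force on a finger pad.
Only numpy, scipy, OpenCV 4.12 (cv2) and the standard library are available. Lean on these libraries where they do the work, as an engineer would, in place of code of your own. Each camera call takes 0.05 s, during which the arm holds its last target. There are 200 camera calls.

## Working session

There is one attempt and no reset: what is moved stays moved. The work goes in short steps, Python scripts to look and compute and a shell command to move; the robot and the scene stay as the last step left them, time stands still between calls to the robot, and variables do not carry over. Pictures are saved under pics/ and viewed, at most 14 in all, crops included, and the job is handed in when it is done.

```bash
ls; mkdir -p pics; cat > h.py <<'E'
import numpy as np, cv2
from rig import status, get_image, env
def K(im):
    h=im["color"].shape[0]; f=h/2/np.tan(np.radians(im["vertical_fov"])/2)
    return f
def plane(im,uv,z):
    f=K(im); R=np.array(im["orientation"]); o=np.array(im["xyz"])
    uv=np.atleast_2d(np.array(uv,float))
    d=np.c_[(uv[:,0]-im["cx"])/f,(uv[:,1]-im["cy"])/f,np.ones(len(uv))]@R.T
    return o+d*((z-o[2])/d[:,2])[:,None]
def proj(im,p):
    f=K(im); R=np.array(im["orientation"]); q=(np.atleast_2d(p)-np.array(im["xyz"]))@R
    return np.c_[f*q[:,0]/q[:,2]+im["cx"],f*q[:,1]/q[:,2]+im["cy"]]
def shot(name,fn):
    im=get_image(name); cv2.imwrite("pics/"+fn,im["color"][:,:,::-1]); np.save("pics/"+fn+".npy",im,allow_pickle=True); return im
def load(fn): return np.load("pics/"+fn+".npy",allow_pickle=True).item()
E
python3 - <<'E'
from h import *
np.set_printoptions(precision=4,suppress=True)
for n in ["scene","side","wrist"]:
    im=shot(n,n+"0.png"); print(n,im["vertical_fov"],im["cx"],im["cy"],im["xyz"],im["orientation"])
print(status.observe())
a=np.vstack([np.hstack([load("scene0.png")["color"]])]);
cv2.imwrite("pics/sc.png",cv2.resize(a[:,:,::-1],(800,600),interpolation=cv2.INTER_CUBIC))
cv2.imwrite("pics/sd.png",cv2.resize(load("side0.png")["color"][:,:,::-1],(800,600),interpolation=cv2.INTER_CUBIC))
E
```

```text
pics
scene 52.38788459369618 254.31858190487637 192.54506318726237 [0.9967 0.5922 0.969 ] [[-0.8078  0.4474 -0.3838]
 [ 0.5894  0.6193 -0.5186]
 [ 0.0057 -0.6452 -0.764 ]]
side 48.38984203257894 256.37773194362256 191.36024699458443 [-0.2338 -0.9052  0.9917] [[ 0.7595 -0.3862  0.5234]
 [-0.6502 -0.4738  0.5939]
 [ 0.0187 -0.7914 -0.611 ]]
wrist 69.58436448942973 257.4752030677021 194.72622462836955 [0.1115 0.5435 0.3732] [[ 0.3274  0.9071  0.2647]
 [ 0.9449 -0.3139 -0.0928]
 [-0.001   0.2805 -0.9598]]
{'time_s': 0.15, 'q': array([ 58.5408,  21.8343,  74.3696,   0.001 ,  83.8584, -12.3362]), 'qvel': array([-0.041 , -0.0935, -0.1966, -0.0726, -0.0312,  0.0339]), 'joint_efforts': array([  0.0017, -44.8621, -23.1343,  -0.0002,   0.0038,  -0.0001]), 'position': array([0.1801, 0.5195, 0.2309]), 'tool_rot': array([[-0.9448,  0.3276, -0.0006],
       [ 0.3276,  0.9448, -0.0009],
       [ 0.0002, -0.0011, -1.    ]]), 'ft_force': array([ 0.2233, -0.3177,  0.186 ]), 'wrist_torque': array([-0.0336,  0.034 , -0.0085]), 'gripper_force': 0.0, 'grip_width': 0.08533525701054066}
```

View pics/sc.png

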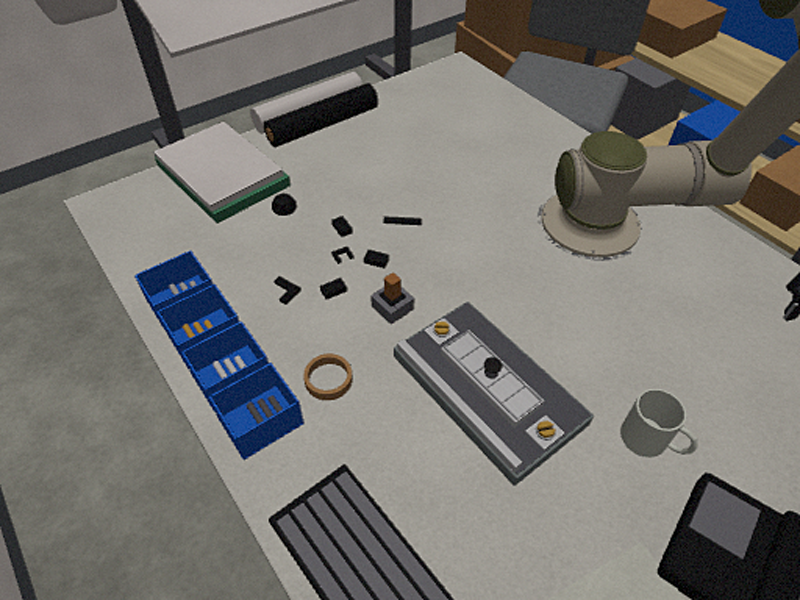

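View pics/sd.png

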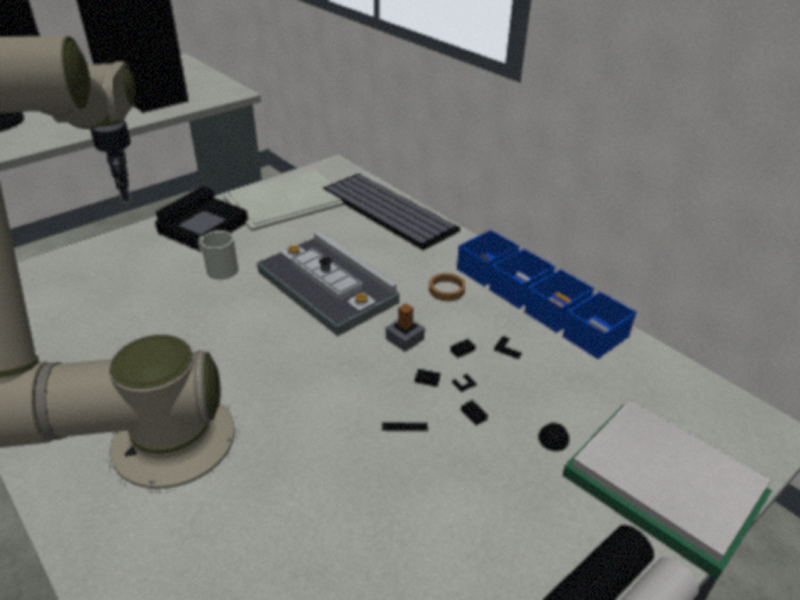

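The scene shows three blanks, at 800-px positions (342,226), (376,258) and (333,288). The L, C and strip offcuts are at (288,290), (343,255) and (403,220), and the mouse is at (284,204). The holder with the driver is at (392,300), the pad at (492,367), and the screws at (442,328) and (545,430). The side view agrees.

```bash
python3 - <<'E'
from h import *
np.set_printoptions(precision=4,suppress=True)
for fn,roi in [("scene0.png",(160,110,300,200)),("side0.png",(230,200,380,300))]:
    im=load(fn); c=im["color"]; x0,y0,x1,y1=roi
    m=np.zeros(c.shape[:2],np.uint8); m[y0:y1,x0:x1]=(c[y0:y1,x0:x1].max(2)<50)*255
    for k in cv2.findContours(m,0,2)[0]:
        if cv2.contourArea(k)<25: continue
        k=k[:,0,:]; mid=k.mean(0)
        P=plane(im,k,0.01)[:,:2]; r=cv2.minAreaRect((P*1000).astype(np.float32))
        print(fn,mid,np.round(r[0],0),np.round(r[1],0),round(r[2],1))
    # brass / pad / handle
    hsv=cv2.cvtColor(c,cv2.COLOR_RGB2HSV)
    m=cv2.inRange(hsv,(8,110,60),(28,255,255))
    for k in cv2.findContours(m,0,2)[0]:
        if cv2.contourArea(k)<20: continue
        mid=cv2.moments(k); u=(mid["m10"]/mid["m00"],mid["m01"]/mid["m00"])
        print("  orange",u,cv2.contourArea(k),"z55",plane(im,u,.055)[0],"z66",plane(im,u,.067)[0])
s=load("scene0.png"); print("pad",plane(s,(492/1.5625,364/1.5625),.086))
s=load("side0.png"); print("pad",plane(s,(325/1.5625,262/1.5625),.086))
E
```

```text
scene0.png [259.     196.5556] [510. -33.] [46. 19.] 4.8
scene0.png [240.5 193.9] [557. -74.] [13. 48.] 2.2
scene0.png [251.5    190.4545] [515. -78.] [41. 41.] 1.8
scene0.png [213.2581 184.1935] [ 603. -167.] [39. 50.] 83.4
scene0.png [183.1143 185.1143] [ 692. -225.] [52. 61.] 21.0
scene0.png [240.1923 165.2692] [ 481. -185.] [40. 50.] 35.0
scene0.png [218.2258 162.4516] [ 534. -239.] [37. 39.] 82.3
scene0.png [258.5556 141.1111] [ 362. -250.] [21. 83.] 54.2
scene0.png [218.2    144.2667] [ 486. -316.] [61. 32.] 83.4
scene0.png [181.0833 130.9167] [ 556. -461.] [75. 55.] 61.4
scene0.png [171.413  122.3913] [ 560. -524.] [129.  29.] 8.0
  orange (349.1190476190476, 274.3068783068783) 63.0 z55 [0.5015 0.342  0.055 ] z66 [0.508  0.3452 0.067 ]
  orange (209.40888888888887, 240.2972549019608) 637.5 z55 [0.7408 0.0388 0.055 ] z66 [0.7441 0.0461 0.067 ]
  orange (120.10077519379844, 211.22480620155036) 21.5 z55 [ 0.8996 -0.2013  0.055 ] z66 [ 0.9008 -0.1909  0.067 ]
  orange (282.1818181818182, 209.5185185185185) 49.5 z55 [0.5094 0.073  0.055 ] z66 [0.5158 0.0798 0.067 ]
  orange (250.78
[... 724 characters left out ...]
 54.] 50.4
side0.png [256.7143 272.4286] [ 352. -259.] [12. 82.] 50.4
side0.png [302.8667 263.2667] [ 481. -320.] [51. 29.] 82.8
side0.png [272.85 241.65] [ 476. -189.] [35. 45.] 34.6
side0.png [295.2105 222.5263] [ 598. -169.] [35. 48.] 81.3
side0.png [324.0938 223.    ] [ 682. -233.] [48. 54.] 22.7
side0.png [259.2895 217.4211] [516. -70.] [55. 78.] 46.5
side0.png [259.0833 209.25  ] [549. -32.] [38. 40.] 8.8
  orange (259.12077294685986, 198.2367149758454) 34.5 z55 [ 0.5504 -0.0308  0.055 ] z66 [ 0.5404 -0.042   0.067 ]
  orange (285.7368779822767, 183.0299931833674) 244.5 z55 [ 0.6853 -0.0249  0.055 ] z66 [ 0.6736 -0.0361  0.067 ]
pad [[0.5042 0.2059 0.086 ]]
pad [[0.4962 0.1987 0.086 ]]
```

```bash
R="x"
python3 -m handwheel '11 -24 0 0 0 -27 1;11 -24 0 0 0 -27 1;11 -24 0 0 0 -27 1;11 -24 0 0 0 -27 1;11 -24 0 0 0 -27 1;11 -24 0 0 0 -27 1;11 -24 0 0 0 -27 1'
python3 -m handwheel '11 -24 0 0 0 -27 1;11 -24 0 0 0 -27 1;11 -24 0 0 0 -27 1;11 -24 0 0 0 -27 1;11 -24 0 0 0 -27 1;11 -24 0 0 0 -27 1;11 -24 0 0 0 -27 1'
python3 -m handwheel '11 -24 0 0 0 -27 1;11 -24 0 0 0 -27 1;11 -24 0 0 0 -27 1;11 -24 0 0 0 -27 1;11 -24 0 0 0 -27 1;11 -24 0 0 0 -27 1;11 -24 0 0 0 -27 1;11 -24 0 0 0 -27 1'
cat >> h.py <<'E'
def rects(im,z,zone=None,thr=50):
    c=im["color"]; m=(c.max(2)<thr).astype(np.uint8)*255; out=[]
    for k in cv2.findContours(m,0,cv2.CHAIN_APPROX_NONE)[0]:
        if cv2.contourArea(k)<150: continue
        k=k[:,0,:]; P=plane(im,k,z)[:,:2]*1000; (x,y),(a,b),t=cv2.minAreaRect(P.astype(np.float32))
        if a<b: a,b,t=b,a,t+90
        t=(t+90)%180-90; ar=cv2.contourArea(P.astype(np.float32))
        print(k.mean(0).round(),"xy %.1f %.1f  size %.1f %.1f long %.1f fill %.2f"%(x,y,a,b,t,ar/(a*b)))
E
python3 - <<'E'
from h import *
s=status.observe();print(s["time_s"],s["position"],s["tool_rot"][:,1],s["ft_force"])
im=shot("wrist","w1.png"); rects(im,0.016)
E
```

```text
time_s: 0.73
position: [0.2912, 0.2762, 0.2313]
tool_rot: [[-0.691, 0.723, 0.0], [0.723, 0.691, -0.001], [-0.001, -0.001, -1.0]]
ft_force: [0.0, 1.0, -0.3]
grip_width: 0.0851
gripper_force: 0.0
time_s: 1.32
position: [0.4019, 0.0355, 0.2312]
tool_rot: [[-0.287, 0.958, 0.001], [0.958, 0.287, -0.001], [-0.001, 0.0, -1.0]]
ft_force: [-0.2, 1.3, -0.6]
grip_width: 0.0854
gripper_force: 0.0
time_s: 1.98
position: [0.5109, -0.2035, 0.2301]
tool_rot: [[0.179, 0.984, -0.001], [0.984, -0.179, 0.0], [0.0, -0.001, -1.0]]
ft_force: [-0.0, 1.1, -0.4]
grip_width: 0.0855
gripper_force: 0.0
1.9833 [ 0.51085084 -0.20345681  0.23013894] [ 9.83842208e-01 -1.79035131e-01 -9.65312104e-04] [-0.03972077  1.06102813 -0.36600493]
[258. 328.] xy 463.6 -430.8  size 858.3 259.9 long -10.2 fill 0.54
[253. 250.] xy 482.1 -316.3  size 52.9 27.6 long 83.6 fill 0.92
[157. 224.] xy 359.5 -252.8  size 85.5 16.5 long -40.1 fill 0.92
[276. 197.] xy 527.9 -241.7  size 35.6 30.9 long -10.3 fill 0.53
[231. 164.] xy 477.1 -187.9  size 46.9 29.3 long -55.9 fill 0.97
[385. 164.] xy 681.8 -228.4  size 58.5 48.6 long -70.0 fill 0.51
[322. 132.] xy 597.7 -169.1  size 49.3 27.9 long -6.6 fill 0.94
[250.  45.] xy 526.2 -54.1  size 42.6 41.9 long -85.9 fill 0.48
```

View pics/w1.png

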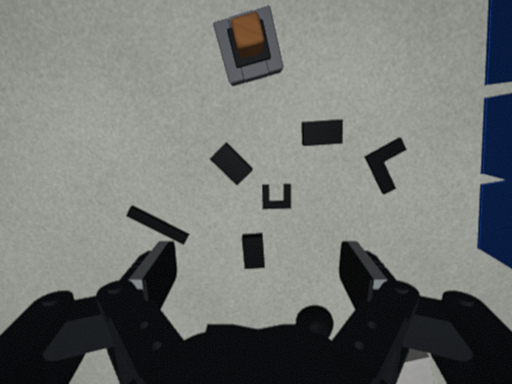

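The wrist view shows blanks at (231,164), (322,132) and (253,250), with sizes near 50x30. The offcuts at (276,197), (385,164) and (157,224) have other shapes, and the driver is at (250,45). I'll start with B at (598,-169) mm, long axis -7°.

```bash
python3 -m handwheel '8.8 3.1 0 0 0 3.3 .75;8.8 3.1 0 0 0 3.3 .75;8.8 3.1 0 0 0 3.3 .75;8.8 3.1 -4 0 0 3.3 .75;8.8 3.1 -8 0 0 3.3 .75;8.8 3.1 -12 0 0 3.3 .75;8.8 3.1 -16 0 0 3.3 .75;8.8 3.1 -16 0 0 3.3 .75'
python3 - <<'E'
from h import *
s=status.observe();print(s["time_s"],s["position"],s["grip_width"])
im=shot("wrist","w2.png"); rects(im,0.016)
E
```

```text
time_s: 2.7
position: [0.5942, -0.1661, 0.0645]
tool_rot: [[0.118, 0.993, -0.012], [0.993, -0.118, 0.006], [0.005, -0.013, -1.0]]
ft_force: [-1.2, 0.7, -0.8]
grip_width: 0.0641
gripper_force: 0.0
2.7 [ 0.59415756 -0.16608142  0.06446358] 0.06405430298703593
[248. 318.] xy 576.1 -245.3  size 458.0 157.2 long -5.8 fill 0.51
[267. 216.] xy 599.5 -167.2  size 48.3 31.4 long -6.5 fill 0.98
[130.  69.] xy 515.3 -54.0  size 46.1 45.9 long -86.1 fill 0.38
[178.  70.] xy 555.1 -59.0  size 70.1 25.3 long 77.7 fill 0.21
```

View pics/w2.png

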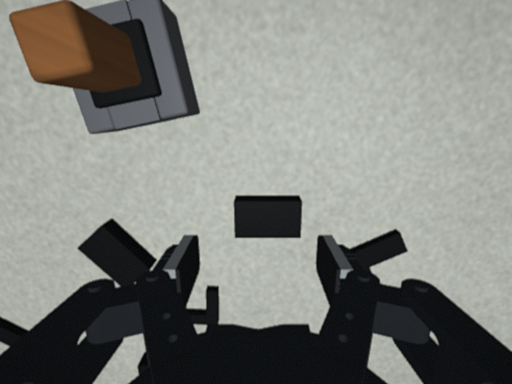

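Blank B is at (267,216), centred between the fingers. I'll descend and grip.

```bash
python3 -m handwheel '.1 .15 -3 0 0 0 .75;.1 .15 -5.5 0 0 0 .75;.1 .15 -6.6 0 0 0 .75;.1 .15 -6.6 0 0 0 .75;.1 .15 -6.6 0 0 0 .5;.1 .15 -6.6 0 0 0 .5;.1 .15 -6.6 0 0 0 .5;.1 .15 -6.6 0 0 0 .5' 40
python3 -m handwheel '0 0 0 0 0 0 .5;0 0 4 0 0 0 .5;0 0 8 0 0 0 .5;0 0 12 0 0 0 .5;0 0 14 0 0 0 .5;0 0 14 0 0 0 .5'
python3 - <<'E'
from h import *
s=status.observe();print(s["time_s"],s["position"],s["grip_width"],s["gripper_force"])
im=shot("wrist","w3.png"); im=shot("side","s3.png")
E
```

```text
time_s: 3.42
position: [0.6005, -0.1683, 0.0081]
tool_rot: [[0.119, 0.993, 0.004], [0.993, -0.119, -0.002], [-0.001, 0.004, -1.0]]
ft_force: [-0.9, 0.9, 7.9]
grip_width: 0.0487
gripper_force: 42.0
time_s: 3.92
position: [0.6012, -0.1688, 0.1525]
tool_rot: [[0.119, 0.993, 0.011], [0.993, -0.119, -0.005], [-0.004, 0.011, -1.0]]
ft_force: [0.0, -0.1, 0.4]
grip_width: 0.0486
gripper_force: 41.8
3.9167 [ 0.60121601 -0.16877061  0.15252039] 0.04864386166733102 41.775460839271545
```

View pics/w3.png

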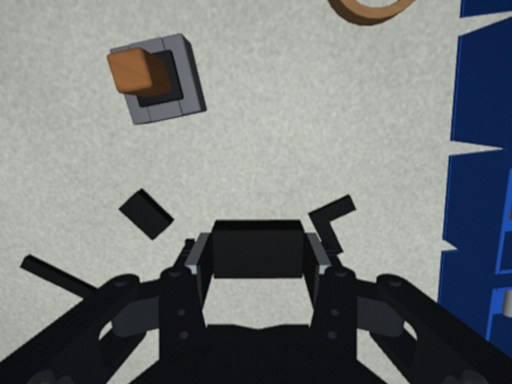

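Blank B is held level between the pads at (258,248). Next I'll look over the cassette.

```bash
python3 -m handwheel '-2 3 8 0 0 4 .5;-4.7 15.4 15.5 0 0 8.5 .5;-4.7 15.4 15.5 0 0 8.5 .5;-4.7 15.4 15.5 0 0 8.5 .5;-4.7 15.4 15.5 0 0 8.5 .5;-4.7 15.4 15.5 0 0 8.5 .5;-4.7 15.4 15.5 0 0 8.5 .5'
python3 -m handwheel '-4.7 15.4 0 0 0 0 .5;-4.7 15.4 0 0 0 0 .5;-4.7 15.4 0 0 0 0 .5;-4.7 15.4 0 0 0 0 .5;-4.7 15.4 0 0 0 0 .5;-4.7 15.4 0 0 0 0 .5;-4.7 15.4 0 0 0 0 .5'
python3 - <<'E'
from h import *
im=shot("wrist","w4.png"); cv2.imwrite("pics/w4b.png",cv2.resize(im["color"][:,:,::-1],(800,600),interpolation=cv2.INTER_CUBIC))
c=im["color"]; hsv=cv2.cvtColor(c,cv2.COLOR_RGB2HSV)
m=cv2.inRange(hsv,(8,110,60),(28,255,255))
for k in cv2.findContours(m,0,2)[0]:
    if cv2.contourArea(k)<60: continue
    (u,v),r=cv2.minEnclosingCircle(k); print("screw",u,v,r,plane(im,(u,v),.055)[0])
E
```

```text
time_s: 4.6
position: [0.5519, -0.0111, 0.3029]
tool_rot: [[-0.033, 0.999, 0.004], [0.999, 0.033, -0.0], [-0.0, 0.004, -1.0]]
ft_force: [0.5, -1.4, -0.9]
grip_width: 0.0486
gripper_force: 41.8
time_s: 5.18
position: [0.5054, 0.1394, 0.299]
tool_rot: [[-0.029, 1.0, -0.002], [1.0, 0.029, -0.001], [-0.0, -0.002, -1.0]]
ft_force: [-0.3, 0.4, -0.4]
grip_width: 0.0487
gripper_force: 41.8
screw 268.3891906738281 294.0593566894531 15.882983207702637 [ 0.52743458 -0.0698741   0.055     ]
screw 387.0 239.0 28.071435928344727 [0.70447591 0.03361387 0.055     ]
screw 253.5 214.5 7.905794143676758 [0.49973722 0.06726991 0.055     ]
screw 258.0 209.5 8.321758270263672 [0.50619831 0.0753469  0.055     ]
screw 254.0 7.5 11.10190200805664 [0.49362685 0.33506203 0.055     ]
```

View pics/w4b.png

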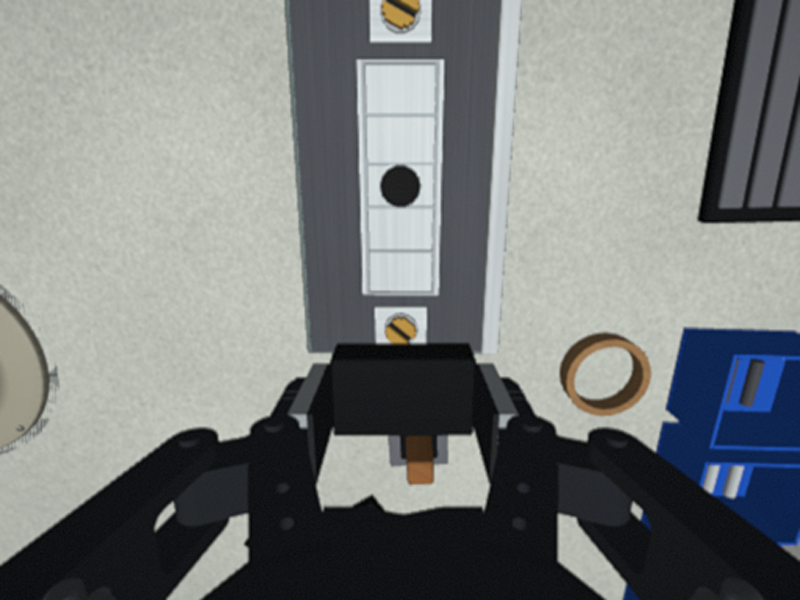

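The wrist view shows the bed outline with corners near (357,60), (444,60), (439,294) and (363,294) in 800-px coordinates. The pad is at (400,186), screw_b at (401,330), and screw_a at (401,8) near the border.

```bash
python3 - <<'E'
from h import *
np.set_printoptions(precision=4,suppress=True)
im=load("w4.png"); c=im["color"]
hsv=cv2.cvtColor(c,cv2.COLOR_RGB2HSV)
m=((hsv[:,:,2]>135)&(hsv[:,:,1]<60)).astype(np.uint8)*255
m[:, :225]=0; m[:,288:]=0; m[195:]=0; m[:32]=0
k=max(cv2.findContours(m,0,cv2.CHAIN_APPROX_NONE)[0],key=cv2.contourArea)
for z in (.058,.062):
    P=plane(im,k[:,0],z)[:,:2]; r=cv2.minAreaRect((P*1000).astype(np.float32)); print("bed",z,r)
m=(c.max(2)<50).astype(np.uint8)*255; m[:100]=0; m[140:]=0; m[:,:230]=0; m[:,290:]=0
k=max(cv2.findContours(m,0,2)[0],key=cv2.contourArea); (u,v),r=cv2.minEnclosingCircle(k); M=cv2.moments(k)
print("pad",u,v,r,plane(im,(M["m10"]/M["m00"],M["m01"]/M["m00"]),.086))
print(plane(im,[(401/1.5625,330/1.5625),(401/1.5625,8/1.5625)],.055), im["xyz"])
E
```

```text
bed 0.058 ((499.4305419921875, 205.11376953125), (69.95962524414062, 192.49850463867188), 1.5938374996185303)
bed 0.062 ((499.4629211425781, 205.1791229248047), (69.22970581054688, 190.49005126953125), 1.5938395261764526)
pad 256.0 118.89583587646484 12.268388748168945 [[0.4996 0.2052 0.086 ]]
[[0.5043 0.0726 0.055 ]
 [0.4968 0.3377 0.055 ]] [0.5025 0.2114 0.4414]
```

```bash
python3 -m handwheel '-.7 4 -4 0 0 0 .5;-.7 8 -8 0 0 0 .5;-.7 12 -12 0 0 0 .5;-.7 13.9 -16 0 0 0 .5;-.7 13.9 -19 0 0 0 .5;-.7 13.9 -20.5 0 0 0 .5;-.7 13.9 -20.5 0 0 0 .5;-.7 13.9 -20.5 0 0 0 .5'
python3 - <<'E'
from h import *
s=status.observe();print(s["time_s"],s["position"],s["tool_rot"][:,1])
im=shot("wrist","w5.png");im=shot("side","s5.png");cv2.imwrite("pics/s5b.png",cv2.resize(im["color"][130:250,120:280,::-1],(800,600),interpolation=cv2.INTER_CUBIC))
E
```

```text
time_s: 5.9
position: [0.4979, 0.2779, 0.0936]
tool_rot: [[-0.028, 1.0, -0.005], [1.0, 0.028, -0.002], [-0.002, -0.005, -1.0]]
ft_force: [-0.1, -0.2, -0.2]
grip_width: 0.0484
gripper_force: 41.8
5.9 [0.4979208  0.27792181 0.09357654] [ 0.99958526  0.02838349 -0.00486778]
```

View pics/w5.png

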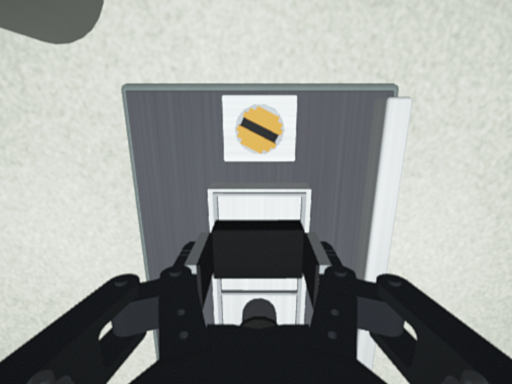

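The blank, at (258,248), is lined up laterally over pocket 4, and screw_a is at (260,129). I'll check y from the screw, then lower.

```bash
python3 - <<'E'
from h import *
im=load("w5.png"); c=im["color"]; hsv=cv2.cvtColor(c,cv2.COLOR_RGB2HSV)
k=max(cv2.findContours(cv2.inRange(hsv,(8,90,60),(30,255,255)),0,2)[0],key=cv2.contourArea)
k=cv2.convexHull(k);M=cv2.moments(k);u=(M["m10"]/M["m00"],M["m01"]/M["m00"]);print(u,plane(im,u,.055))
# far bed edge at rib/outer top, row 190 ; pocket rib inner row ~195; blank top far edge row 221
for z in (.058,.062): print(plane(im,[(209,190),(311,190)],z))
z0=status.observe()["position"][2]
for h in (0,.016): print(h,plane(im,[(213,221),(303,221)],z0-.008+h))
E
python3 -m handwheel '0 .1 -1.5 0 0 0 .5;0 .1 -2.6 0 0 0 .5;0 .1 -2.7 0 0 0 .5;0 .1 -2.7 0 0 0 .5'
python3 - <<'E'
from h import *
s=status.observe();print(s["time_s"],s["position"],s["ft_force"])
E
```

```text
(263.9546734234234, 119.22015765765765) [[0.49869672 0.34665506 0.055     ]]
[[0.4635366  0.30003451 0.058     ]
 [0.53161792 0.30208457 0.058     ]]
[[0.46425428 0.30116043 0.062     ]
 [0.53080494 0.30316441 0.062     ]]
0 [[0.47104343 0.29056791 0.08926974]
 [0.5222429  0.29214336 0.08926974]]
0.016 [[0.47370721 0.29706484 0.10526974]
 [0.51932048 0.29846839 0.10526974]]
time_s: 6.33
position: [0.4993, 0.2795, 0.0702]
tool_rot: [[-0.028, 1.0, 0.003], [1.0, 0.028, 0.001], [0.001, 0.003, -1.0]]
ft_force: [0.8, 0.8, -0.4]
grip_width: 0.0487
gripper_force: 41.8
6.3333 [0.49927374 0.2795454  0.07020219] [ 0.84538279  0.81329248 -0.4176728 ]
```

```bash
python3 -m handwheel '0 .1 -.2 0 0 0 .5;0 .1 -.3 0 0 0 .5;0 .1 -.3 0 0 0 .5'
python3 -m handwheel '0 0 0 0 0 0 .75;0 0 0 0 0 0 .75;0 0 0 0 0 0 .75;0 0 5 0 0 0 .75;0 0 8 0 0 0 .75;0 -4 12 0 0 0 .75;0 -8 14 0 0 0 .75;0 -8 14 0 0 0 .75'
python3 - <<'E'
from h import *
im=shot("wrist","w6.png"); rects(im,0.074)
s=status.observe();print(s["time_s"],s["position"],s["ft_force"])
cv2.imwrite("pics/w6b.png",im["color"][:,:,::-1])
E
```

```text
time_s: 6.58
position: [0.4987, 0.2811, 0.0662]
tool_rot: [[-0.029, 1.0, 0.002], [1.0, 0.029, 0.0], [0.0, 0.002, -1.0]]
ft_force: [-0.5, -0.1, 3.0]
grip_width: 0.0483
gripper_force: 42.1
time_s: 7.25
position: [0.4989, 0.1988, 0.2087]
tool_rot: [[-0.029, 1.0, 0.005], [1.0, 0.029, -0.0], [-0.0, 0.005, -1.0]]
ft_force: [1.6, -0.4, -0.4]
grip_width: 0.0639
gripper_force: 0.0
[257. 327.] xy 502.9 38.8  size 667.3 210.6 long 1.3 fill 0.51
[259. 183.] xy 499.9 202.6  size 31.0 30.8 long 1.6 fill 0.78
[259. 104.] xy 497.5 279.6  size 47.6 27.2 long 1.6 fill 0.96
[503. 138.] xy 734.4 254.2  size 127.4 26.5 long -73.8 fill 0.43
7.3 [0.49936288 0.19770793 0.20915088] [ 1.59298053 -0.84425577  1.62204992]
```

View pics/w6b.png

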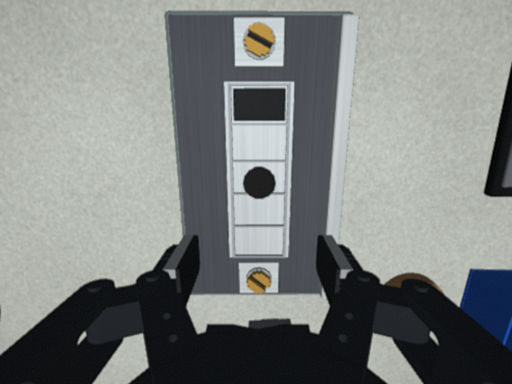

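Blank B sits in pocket 4, at (259,104), with the pad at (259,183). Now blank A.

```bash
python3 -m handwheel '-1 -19.5 0 0 0 -29 .75;-1 -19.5 0 0 0 -29 .75;-1 -19.5 0 0 0 -29 .75;-1 -19.5 0 0 0 -29 .75;-1 -19.5 0 0 0 -29 .75;-1 -19.5 0 0 0 -29 .75'
python3 -m handwheel '-1 -19.5 0 0 0 -29 .7;-1 -19.5 0 0 0 -29 .7;-1 -19.5 0 0 0 -29 .7;-1 -19.5 0 0 0 -29 .7;-1 -19.5 -2 0 0 -29 .7;-1 -19.5 -6 0 0 -29 .7;-1 -19.5 -10 0 0 -29 .7;-1 -19.5 -10 0 0 -29 .7'
python3 - <<'E'
from h import *
im=shot("wrist","w7.png"); rects(im,0.016)
s=status.observe();print(s["time_s"],s["position"],np.degrees(np.arctan2(s["tool_rot"][1,1],s["tool_rot"][0,1])))
E
```

```text
time_s: 7.8
position: [0.4881, 0.0022, 0.2049]
tool_rot: [[0.464, 0.886, -0.001], [0.886, -0.464, -0.001], [-0.001, -0.0, -1.0]]
ft_force: [0.1, -0.1, -0.1]
grip_width: 0.0635
gripper_force: 0.0
time_s: 8.47
position: [0.4753, -0.1867, 0.0991]
tool_rot: [[0.832, 0.554, -0.01], [0.554, -0.832, 0.008], [-0.005, -0.012, -1.0]]
ft_force: [-1.4, 0.2, -0.8]
grip_width: 0.0598
gripper_force: 0.0
[257. 326.] xy 370.8 -244.6  size 545.8 172.8 long -55.5 fill 0.53
[263. 197.] xy 478.2 -187.5  size 48.3 30.4 long -56.1 fill 0.98
[350. 184.] xy 528.5 -240.8  size 36.8 33.2 long -8.6 fill 0.60
[194.  75.] xy 528.1 -90.6  size 63.8 8.2 long 4.9 fill 0.80
[145.  49.] xy 525.0 -49.0  size 45.2 44.1 long -86.2 fill 0.47
[462.  22.] xy 666.3 -232.4  size 59.7 21.2 long -69.7 fill 0.86
[ 7. 34.] xy 475.0 40.6  size 62.0 16.2 long 1.3 fill 0.49
8.5167 [ 0.47691699 -0.18742436  0.10279543] -56.30910951189517
```

View pics/w7.png

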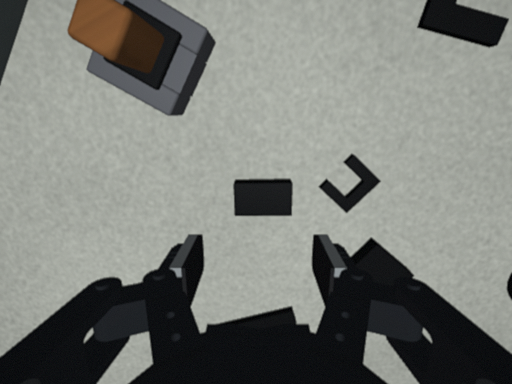

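Blank A is centred at (263,197), and the U offcut at (350,184) clears the right finger. I'll grip it.

```bash
python3 -m handwheel '0 .1 -4 0 0 0 .7;0 .1 -8 0 0 0 .7;0 .1 -9.9 0 0 0 .7;0 .1 -9.9 0 0 0 .7;0 .1 -9.9 0 0 0 .5;0 .1 -9.9 0 0 0 .5;0 .1 -9.9 0 0 0 .5;0 .1 -9.9 0 0 0 .5'
python3 -m handwheel '0 0 0 0 0 0 .5;0 0 4 0 0 0 .5;0 0 8 0 0 0 .5;0 0 12 0 0 0 .5;0 0 16 0 0 0 .5;0 0 20 0 0 0 .5;0 0 20 0 0 0 .5'
```

```text
time_s: 9.18
position: [0.4793, -0.1884, 0.0082]
tool_rot: [[0.832, 0.555, 0.003], [0.555, -0.832, -0.002], [0.002, 0.004, -1.0]]
ft_force: [0.5, 1.3, 7.8]
grip_width: 0.0482
gripper_force: 42.1
time_s: 9.77
position: [0.4804, -0.1892, 0.2148]
tool_rot: [[0.832, 0.555, 0.012], [0.555, -0.832, -0.009], [0.006, 0.014, -1.0]]
ft_force: [0.4, 0.3, -0.4]
grip_width: 0.0482
gripper_force: 41.9
```

```bash
python3 -m handwheel '1.2 16 0 0 0 29 .5;1.2 16 0 0 0 29 .5;1.2 16 0 0 0 29 .5;1.2 16 0 0 0 29 .5;1.2 16 0 0 0 29 .5'
python3 -m handwheel '1.1 15.9 0 0 0 29 .5;1.1 15.9 0 0 0 29 .5;1.1 15.9 0 0 0 29 .5;1.1 15.9 0 0 0 29 .5;1.1 15.9 -3 0 0 29 .5;1.1 15.9 -7 0 0 29 .5;1.1 15.9 -10.5 0 0 29 .5;1.1 15.9 -10.5 0 0 29 .5'
python3 - <<'E'
from h import *
im=shot("wrist","w8.png")
s=status.observe();print(s["time_s"],s["position"],np.degrees(np.arctan2(s["tool_rot"][1,1],s["tool_rot"][0,1])))
E
```

```text
time_s: 10.18
position: [0.4897, -0.0227, 0.2071]
tool_rot: [[0.449, 0.894, 0.001], [0.894, -0.449, 0.001], [0.002, 0.0, -1.0]]
ft_force: [-0.7, -0.3, -0.0]
grip_width: 0.0484
gripper_force: 41.9
time_s: 10.85
position: [0.498, 0.131, 0.0964]
tool_rot: [[-0.029, 1.0, -0.01], [1.0, 0.029, -0.0], [-0.0, -0.01, -1.0]]
ft_force: [-0.8, -0.1, -1.1]
grip_width: 0.0485
gripper_force: 41.9
10.9 [0.49984283 0.13092464 0.09978861] 1.6526509860915293
```

View pics/w8.png

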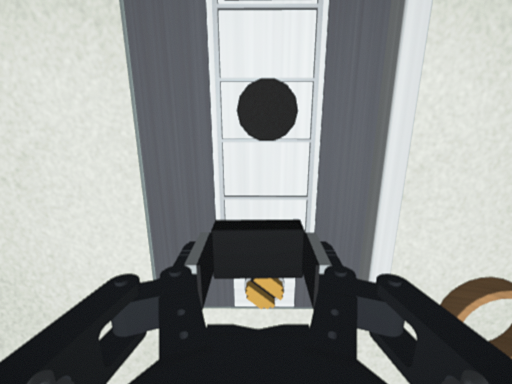

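```bash
python3 - <<'E'
from h import *
im=load("w8.png");print(im["xyz"],im["orientation"][:,2])
print(plane(im,(267,109),.086),plane(im,[(217,221),(314,221)],.062),plane(im,[(213,221),(303,221)],.09))
im=shot("wrist","w9.png");print(im["xyz"],im["orientation"][:,2]); c=im["color"]
m=(c.max(2)<50).astype(np.uint8)*255;m[170:]=0;m[:,:200]=0;m[:,340:]=0
k=max(cv2.findContours(m,0,2)[0],key=cv2.contourArea);M=cv2.moments(k);u=(M["m10"]/M["m00"],M["m01"]/M["m00"]);print(u,plane(im,u,.086))
print(status.observe()["position"])
E
```

```text
[0.49629984 0.20298658 0.23887757] [-0.00200644 -0.28116066 -0.95965861]
[[0.49962329 0.20553071 0.086     ]] [[0.4686792  0.13145402 0.062     ]
 [0.53515331 0.13369203 0.062     ]] [[0.47073464 0.14269973 0.09      ]
 [0.52268037 0.14444861 0.09      ]]
[0.49744784 0.20290665 0.24223005] [ 0.0024332  -0.28100238 -0.95970399]
(263.28013910355486, 109.0919629057187) [[0.49957244 0.20542602 0.086     ]]
[0.5013961  0.13093238 0.1020159 ]
```

The earlier 8 px offset was lag: the pad still measures (0.4996, 0.2054) and the arm has settled at x 0.501. I'll lower.

```bash
python3 -m handwheel '.05 .1 -1.5 0 0 0 .5;.05 .1 -3 0 0 0 .5;.05 .1 -3.6 0 0 0 .5;.05 .1 -3.6 0 0 0 .5;.05 .1 -3.6 0 0 0 .5'
python3 -m handwheel '0 0 0 0 0 0 .75;0 0 0 0 0 0 .75;0 0 0 0 0 0 .75;0 0 5 0 0 0 .75;0 0 8 0 0 0 .75;0 -4 12 0 0 0 .75;0 -8 14 0 0 0 .75;0 -8 14 0 0 0 .75'
python3 - <<'E'
from h import *
im=shot("wrist","w10.png"); rects(im,0.074)
s=status.observe();print(s["time_s"],s["position"],s["ft_force"])
E
```

```text
time_s: 11.37
position: [0.5026, 0.132, 0.067]
tool_rot: [[-0.029, 1.0, 0.003], [1.0, 0.029, 0.0], [0.0, 0.003, -1.0]]
ft_force: [0.4, -0.6, -0.6]
grip_width: 0.0484
gripper_force: 41.9
time_s: 12.03
position: [0.5026, 0.0495, 0.209]
tool_rot: [[-0.029, 1.0, 0.006], [1.0, 0.029, -0.002], [-0.002, 0.006, -1.0]]
ft_force: [-0.2, -0.6, 0.5]
grip_width: 0.0642
gripper_force: 0.0
[274. 260.] xy 523.0 -38.5  size 34.8 34.2 long -85.8 fill 0.39
[256. 328.] xy 507.0 -111.7  size 668.9 210.1 long 1.3 fill 0.51
[272. 233.] xy 519.4 -3.2  size 50.5 10.5 long 4.5 fill 0.81
[259. 103.] xy 501.5 130.1  size 47.8 27.2 long 1.7 fill 0.95
[260.  13.] xy 499.9 203.2  size 31.5 25.4 long 1.8 fill 0.81
12.0833 [0.50299003 0.04833844 0.20923153] [ 1.83313197 -1.04780731  1.06301643]
```

```bash
python3 -m handwheel '-1 -18.4 0 0 0 -49 .75;-1 -18.4 0 0 0 -49 .75;-1 -18.4 0 0 0 -49 .75;-1 -18.4 0 0 0 -49 .75;-1 -18.4 0 0 0 -49 .75;-1 -18.4 0 0 0 -49 .75;-1 -18.4 0 0 0 -49 .75'
python3 -m handwheel '-1 -18.4 0 0 0 -49 .75;-1 -18.4 0 0 0 -49 .75;-1 -18.4 0 0 0 -49 .75;-1 -18.4 0 0 0 -49 .75;-1 -18.4 -2 0 0 -49 .75;-1 -18.4 -6 0 0 -49 .75;-1 -18.4 -10 0 0 -49 .75;-1 -18.4 -10 0 0 -49 .75'
python3 - <<'E'
from h import *
get_image("side");im=shot("wrist","w11.png"); rects(im,0.016)
s=status.observe();print(s["time_s"],s["position"],np.degrees(np.arctan2(s["tool_rot"][1,1],s["tool_rot"][0,1])))
E
```

```text
time_s: 12.67
position: [0.4915, -0.1328, 0.2049]
tool_rot: [[0.741, 0.671, -0.001], [0.671, -0.741, 0.001], [-0.0, -0.001, -1.0]]
ft_force: [0.4, 0.3, 0.6]
grip_width: 0.0641
gripper_force: 0.0
time_s: 13.33
position: [0.479, -0.3132, 0.0984]
tool_rot: [[0.993, -0.115, -0.01], [-0.114, -0.993, 0.01], [-0.011, -0.009, -1.0]]
ft_force: [-0.7, 0.3, -1.4]
grip_width: 0.0643
gripper_force: 0.0
[256. 326.] xy 358.3 -295.5  size 554.8 174.7 long 84.2 fill 0.51
[265. 193.] xy 483.7 -320.4  size 48.2 30.6 long 83.9 fill 0.98
[  5. 183.] xy 515.6 -103.5  size 48.3 16.1 long -21.3 fill 0.50
[175. 149.] xy 529.0 -249.0  size 37.4 33.1 long -8.6 fill 0.57
[435.  87.] xy 553.9 -458.5  size 59.5 58.7 long -45.9 fill 0.78
[506.  74.] xy 554.8 -511.3  size 107.4 9.4 long 8.5 fill 0.75
13.4333 [ 0.4818011  -0.31540416  0.10539642] -96.11071215300723
```

```bash
python3 - <<'E'
from h import *
im=shot("wrist","w12.png"); rects(im,0.016)
s=status.observe();print(s["time_s"],s["position"])
E
```

```text
[256. 326.] xy 357.9 -298.7  size 559.4 175.6 long 84.0 fill 0.51
[263. 195.] xy 483.3 -320.4  size 48.2 30.1 long 83.9 fill 0.98
[  6. 184.] xy 515.7 -103.0  size 48.9 17.1 long -20.9 fill 0.52
[175. 151.] xy 529.1 -249.1  size 37.4 33.0 long -8.1 fill 0.57
[430.  90.] xy 553.9 -458.4  size 59.5 58.3 long -46.1 fill 0.78
[503.  75.] xy 555.6 -513.8  size 114.0 14.5 long 8.4 fill 0.80
13.4833 [ 0.48253975 -0.31607552  0.10709736]
```

View pics/w12.png

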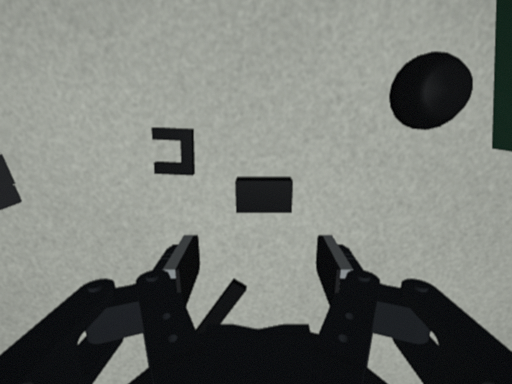

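Blank C is at (263,195) between the fingers, with nothing near it. I'll grip it.

```bash
python3 -m handwheel '.15 -.2 -4 0 0 0 .75;.15 -.2 -8 0 0 0 .75;.15 -.2 -9.9 0 0 0 .75;.15 -.2 -9.9 0 0 0 .75;.15 -.2 -9.9 0 0 0 .5;.15 -.2 -9.9 0 0 0 .5;.15 -.2 -9.9 0 0 0 .5;.15 -.2 -9.9 0 0 0 .5'
python3 -m handwheel '0 0 0 0 0 0 .5;0 0 4 0 0 0 .5;0 0 8 0 0 0 .5;0 0 12 0 0 0 .5;0 0 16 0 0 0 .5;0 0 20 0 0 0 .5;0 0 20 0 0 0 .5'
```

```text
time_s: 14.15
position: [0.4846, -0.3189, 0.0092]
tool_rot: [[0.994, -0.11, 0.004], [-0.11, -0.994, -0.004], [0.005, 0.003, -1.0]]
ft_force: [0.5, 0.3, 8.0]
grip_width: 0.0482
gripper_force: 42.2
time_s: 14.73
position: [0.4852, -0.3196, 0.2163]
tool_rot: [[0.994, -0.11, 0.012], [-0.109, -0.994, -0.012], [0.013, 0.011, -1.0]]
ft_force: [-0.4, -0.9, 0.1]
grip_width: 0.0484
gripper_force: 41.8
```

```bash
python3 -m handwheel '.5 18.7 0 0 0 33 .5;.5 18.7 0 0 0 33 .5;.5 18.7 0 0 0 33 .5;.5 18.7 0 0 0 33 .5;.5 18.7 0 0 0 33 .5'
python3 -m handwheel '.5 18.7 0 0 0 33 .5;.5 18.7 0 0 0 33 .5;.5 18.7 0 0 0 33 .5;.5 18.7 0 0 0 33 .5;.5 18.7 0 0 0 33 .5'
python3 -m handwheel '.55 18.7 0 0 0 32 .5;.55 18.7 0 0 0 32 .5;.55 18.7 0 0 0 32 .5;.55 18.7 0 0 0 32 .5;.55 18.7 -3 0 0 32 .5;.55 18.7 -7 0 0 32 .5;.55 18.7 -10.5 0 0 32 .5;.55 18.7 -10.5 0 0 32 .5'
python3 -m handwheel '0 0 0 0 0 0 .5;0 0 0 0 0 0 .5'
python3 - <<'E'
from h import *
im=shot("wrist","w13.png")
c=im["color"]; m=(c.max(2)<50).astype(np.uint8)*255
for k in cv2.findContours(m,0,2)[0]:
    if cv2.contourArea(k)>300: print(cv2.boundingRect(k))
s=status.observe();print(s["time_s"],s["position"],plane(im,[(213,221),(303,221)],.092))
E
```

```text
time_s: 15.15
position: [0.4876, -0.127, 0.2078]
tool_rot: [[0.889, 0.457, 0.002], [0.457, -0.889, -0.0], [0.002, 0.001, -1.0]]
ft_force: [0.6, 0.1, -0.4]
grip_width: 0.0483
gripper_force: 41.8
time_s: 15.57
position: [0.4926, 0.0599, 0.2077]
tool_rot: [[0.497, 0.868, 0.003], [0.868, -0.497, 0.001], [0.002, 0.002, -1.0]]
ft_force: [0.4, -0.2, -0.4]
grip_width: 0.0483
gripper_force: 41.8
time_s: 16.23
position: [0.4956, 0.2429, 0.0966]
tool_rot: [[-0.03, 0.999, -0.009], [1.0, 0.03, -0.002], [-0.002, -0.009, -1.0]]
ft_force: [-0.8, -0.1, -0.3]
grip_width: 0.048
gripper_force: 41.8
time_s: 16.4
position: [0.5, 0.2432, 0.104]
tool_rot: [[-0.029, 1.0, 0.004], [1.0, 0.029, 0.001], [0.001, 0.004, -1.0]]
ft_force: [0.2, -0.4, 0.3]
grip_width: 0.0481
gripper_force: 41.8
(0, 218, 512, 166)
(219, 148, 77, 46)
16.45 [0.50015082 0.24320735 0.10423563] [[0.471966   0.25286869 0.092     ]
 [0.52585263 0.2543687  0.092     ]]
```

```bash
python3 -m handwheel '0 .1 -1.5 0 0 0 .5;0 .1 -3 0 0 0 .5;0 .1 -3.6 0 0 0 .5;0 .1 -3.6 0 0 0 .5;0 .1 -3.6 0 0 0 .5'
python3 -m handwheel '0 0 0 0 0 0 .75;0 0 0 0 0 0 .75;0 0 0 0 0 0 .75;0 0 5 0 0 0 .75;0 0 8 0 0 0 .75;0 -4 12 0 0 0 .75;0 -8 14 0 0 0 .75;0 -11 14 0 0 0 .4'
python3 -m handwheel '0 0 0 0 0 0 .3;0 0 0 0 0 0 .2;0 0 0 0 0 0 .2'
python3 - <<'E'
from h import *
im=shot("wrist","w14.png"); rects(im,0.074)
s=status.observe();print(s["time_s"],s["position"],s["ft_force"])
E
```

```text
time_s: 16.87
position: [0.4996, 0.2441, 0.0675]
tool_rot: [[-0.029, 1.0, 0.003], [1.0, 0.029, 0.001], [0.001, 0.003, -1.0]]
ft_force: [-0.6, 1.0, -0.2]
grip_width: 0.048
gripper_force: 41.9
time_s: 17.53
position: [0.4995, 0.1379, 0.2083]
tool_rot: [[-0.032, 0.999, 0.006], [0.999, 0.032, 0.0], [0.0, 0.006, -1.0]]
ft_force: [0.5, -0.7, 0.3]
grip_width: 0.0535
gripper_force: 0.0
time_s: 17.78
position: [0.4986, 0.1383, 0.2045]
tool_rot: [[-0.029, 1.0, -0.0], [1.0, 0.029, 0.0], [0.0, -0.0, -1.0]]
ft_force: [0.1, 0.6, -0.2]
grip_width: 0.0177
gripper_force: 0.0
[257. 326.] xy 499.0 -15.8  size 656.6 211.6 long 1.7 fill 0.52
[261. 193.] xy 501.4 132.2  size 47.5 29.9 long 1.7 fill 0.96
[509. 128.] xy 734.6 204.6  size 42.3 8.5 long -73.9 fill 0.49
[262. 120.] xy 499.7 205.0  size 30.6 30.4 long 1.7 fill 0.79
[262.  76.] xy 498.5 243.0  size 47.7 28.0 long 1.7 fill 0.98
[262.  33.] xy 497.5 277.9  size 47.8 30.5 long 1.7 fill 0.97
17.8333 [0.4984665  0.13883654 0.20417938] [ 0.64639889 -0.03093404 -0.55296369]
```

View pics/w14.png

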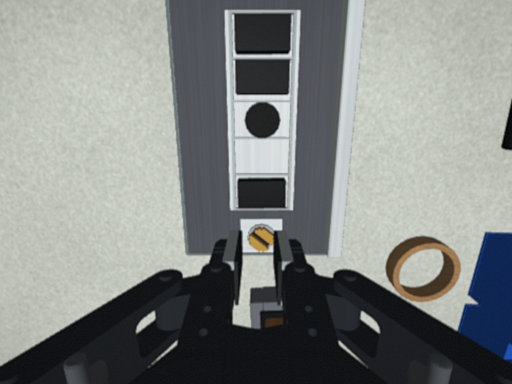

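All three blanks lie flat, at (262,33), (262,76) and (261,193). Next I'll press the pad with shut fingers.

```bash
python3 -m handwheel '.1 4 -4 0 0 0 0;.1 7.1 -8 0 0 0 0;.1 7.1 -10.5 0 0 0 0;.1 7.1 -11.5 0 0 0 0;.1 7.1 -12 0 0 0 0;.1 7.1 -12.4 0 0 0 0;.1 7.1 -12.8 0 0 0 0;.1 7.1 -13.2 0 0 0 0'
python3 -m handwheel '0 0 -.2 0 0 0 0;0 0 -.3 0 0 0 0;0 0 -.3 0 0 0 0'
python3 -m handwheel '0 0 4 0 0 0 0;0 0 8 0 0 0 0;0 -4 11 0 0 0 0;0 -8 11 0 0 0 0;0 -8 11 0 0 0 0;0 -8 11 0 0 0 0'
python3 - <<'E'
from h import *
im=shot("wrist","w15.png");s=status.observe();print(s["time_s"],s["position"])
for z in (.060,.074): print(z);rects(im,z)
E
```

```text
time_s: 18.5
position: [0.5, 0.2094, 0.0726]
tool_rot: [[-0.03, 1.0, 0.001], [1.0, 0.03, 0.0], [0.0, 0.001, -1.0]]
ft_force: [0.5, -0.0, 0.9]
grip_width: 0.0003
gripper_force: 0.0
time_s: 18.75
position: [0.5001, 0.2094, 0.0719]
tool_rot: [[-0.029, 1.0, 0.003], [1.0, 0.029, 0.001], [0.001, 0.003, -1.0]]
ft_force: [-6.7, 0.3, 19.5]
grip_width: -0.0003
gripper_force: 9.9
time_s: 19.25
position: [0.5001, 0.1272, 0.1804]
tool_rot: [[-0.026, 1.0, 0.002], [1.0, 0.026, -0.0], [-0.0, 0.002, -1.0]]
ft_force: [-0.2, -0.5, -1.0]
grip_width: -0.0004
gripper_force: 0.0
19.3 [0.49982836 0.1284732  0.17981254]
0.06
[258. 334.] xy 504.3 -18.7  size 622.5 204.0 long 1.4 fill 0.52
[260. 185.] xy 501.4 132.5  size 47.4 29.3 long 1.5 fill 0.97
[260. 107.] xy 499.9 205.3  size 31.8 30.2 long 1.5 fill 0.78
[260.  61.] xy 498.5 242.1  size 47.6 28.6 long 1.5 fill 0.98
[260.  18.] xy 497.5 275.3  size 47.9 27.1 long 1.5 fill 0.96
0.074
[258. 334.] xy 503.9 -7.1  size 589.3 193.1 long 1.4 fill 0.52
[260. 185.] xy 501.2 136.0  size 44.9 27.8 long 1.5 fill 0.97
[260. 107.] xy 499.7 205.0  size 30.1 28.6 long 1.5 fill 0.78
[260.  61.] xy 498.4 239.9  size 45.1 27.1 long 1.5 fill 0.98
[260.  18.] xy 497.5 271.3  size 45.4 25.7 long 1.5 fill 0.96
```

With the blank tops assumed at z=0.060, the same 47.5 mm sizes come out as before, so the bed is down and latched. Now the driver.

```bash
python3 -m handwheel '2.5 -21.5 4 0 0 2.4 .6;2.5 -21.5 4 0 0 2.4 .6;2.5 -21.5 4 0 0 2.4 .6;2.5 -21.5 4 0 0 2.4 .6;2.5 -21.5 4 0 0 2.4 .6;2.5 -21.5 4 0 0 2.4 .6;2.5 -21.5 4 0 0 2.4 .6;2.5 -21.5 4 0 0 2.4 .6'
python3 - <<'E'
from h import *
get_image("side"); im=shot("wrist","w16.png");s=status.observe();print(s["time_s"],s["position"],im["xyz"])
c=im["color"]; hsv=cv2.cvtColor(c,cv2.COLOR_RGB2HSV)
m=cv2.inRange(hsv,(4,100,40),(28,255,255))
for k in cv2.findContours(m,0,cv2.CHAIN_APPROX_NONE)[0]:
    if cv2.contourArea(k)<300: continue
    print("handle",cv2.boundingRect(k),cv2.minAreaRect((plane(im,k[:,0],.092)[:,:2]*1000).astype(np.float32)))
rects(im,.042)
E
```

```text
time_s: 19.97
position: [0.5247, -0.0849, 0.2188]
tool_rot: [[-0.071, 0.997, -0.001], [0.997, 0.071, 0.001], [0.001, -0.001, -1.0]]
ft_force: [0.7, -0.1, -0.0]
grip_width: 0.0514
gripper_force: 0.0
20.0667 [ 0.52454532 -0.08395783  0.21898962] [ 0.51845293 -0.01257446  0.36138349]
handle (249, 146, 27, 30) ((525.6906127929688, -55.94990539550781), (25.781591415405273, 28.57933235168457), 4.177302837371826)
handle (391, 64, 85, 79) ((679.4834594726562, 7.802234649658203), (76.9577407836914, 68.61980438232422), 4.144678592681885)
[253. 279.] xy 527.1 -220.6  size 34.0 31.8 long -8.5 fill 0.52
[258. 325.] xy 533.4 -278.2  size 767.7 243.3 long 4.3 fill 0.51
[262. 153.] xy 526.0 -58.3  size 38.7 38.2 long 4.2 fill 0.34
[248.  64.] xy 505.0 37.5  size 170.3 2.5 long 1.5 fill 0.50
```

View pics/w16.png

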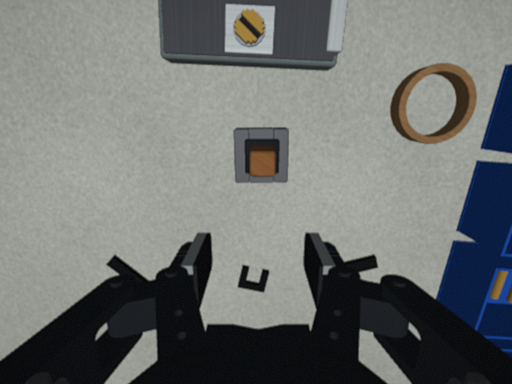

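The driver handle is at (262,161), flange about 38 mm square at 4.2°, and screw_b is at (249,27) with its slot diagonal. Before choosing the grip yaw I'll work out the slot angles.

```bash
python3 - <<'E'
from h import *
def slot(fn,u,v,r):
    im=load(fn); c=im["color"]; g=c.max(2)
    vv,uu=np.mgrid[:c.shape[0],:c.shape[1]]
    P=plane(im,np.c_[uu.ravel(),vv.ravel()],.055)[:,:2].reshape(*c.shape[:2],2)
    c0=P[v,u]
    hsv=cv2.cvtColor(c,cv2.COLOR_RGB2HSV)
    b=(cv2.inRange(hsv,(10,90,60),(35,255,255))>0)&(np.hypot(uu-u,vv-v)<r)
    # fit circle centre from hull of brass
    k=np.argwhere(b)[:,::-1].astype(np.int32); hull=cv2.convexHull(k); M=cv2.moments(hull); cc=(M["m10"]/M["m00"],M["m01"]/M["m00"])
    C=plane(im,cc,.055)[0,:2]
    d=(np.hypot(*(P-C).transpose(2,0,1))<.011)&(g<95)
    q=P[d]-P[d].mean(0); w,V=np.linalg.eigh(q.T@q); a=V[:,1]
    print(fn,"brass centre",cc,C,"slot",P[d].mean(0),"angle",(np.degrees(np.arctan2(a[1],a[0]))+90)%180-90,d.sum(),np.sqrt(w[1]/w[0]))
slot("w5.png",260,129,32); slot("w6.png",259,41,22); slot("w14.png",261,238,18); slot("w16.png",249,27,22)
E
```

```text
w5.png brass centre (259.2535603026257, 129.4185580774366) [0.49592    0.34029415] slot [0.4957871 0.3400861] angle -24.890857915911482 271 4.3988375422639505
w6.png brass centre (258.71580615942025, 38.94655797101449) [0.49562795 0.33968081] slot [0.49560969 0.33993881] angle -25.233863372286038 128 4.555602309336592
w14.png brass centre (261.1623831775701, 239.14057632398752) [0.50352781 0.07161497] slot [0.50269474 0.0710714 ] angle -38.58128731374077 63 4.970581881639663
w16.png brass centre (248.6932959588881, 25.804017752861476) [0.503371   0.06972561] slot [0.50375054 0.06981601] angle -38.72939158201717 137 4.12190249059834
```

```bash
python3 -m handwheel '.13 3.25 0 0 0 .2 .6;.13 3.25 -4 0 0 .2 .6;.13 3.25 -8 0 0 .2 .6;.13 3.25 -12 0 0 .2 .6;.13 3.25 -15 0 0 .2 .6;.13 3.25 -16.6 0 0 .2 .6;.13 3.25 -16.6 0 0 .2 .6;.13 3.25 -16.6 0 0 .2 .6'
python3 -m handwheel '0 0 0 0 0 0 .2;0 0 0 0 0 0 .2;0 0 0 0 0 0 .2;0 0 0 0 0 0 .2;0 0 0 0 0 0 .2;0 0 0 0 0 0 .2' 70
python3 -m handwheel '0 0 2 0 0 0 .2;0 0 5 0 0 0 .2;0 0 9 0 0 0 .2;0 0 13 0 0 0 .2;0 0 17 0 0 0 .2;0 0 21 0 0 0 .2;0 0 25 0 0 0 .2;0 0 25 0 0 0 .2'
python3 -m handwheel '0 0 0 0 0 0 .2'
python3 - <<'E'
from h import *
a=shot("scene","c17.png");b=shot("side","s17.png");s=status.observe();print(s["time_s"],s["position"],s["grip_width"])
p=s["position"]-[0,0,.048]; o=[]
for im in (a,b):
    u=proj(im,p)[0].round().astype(int); print(u); c=im["color"][u[1]-45:u[1]+15,u[0]-35:u[0]+35,::-1]; o.append(cv2.resize(c,(390,334),interpolation=cv2.INTER_CUBIC))
cv2.imwrite("pics/b17.png",np.hstack(o))
E
```

```text
time_s: 20.73
position: [0.5258, -0.052, 0.0534]
tool_rot: [[-0.076, 0.997, -0.001], [0.997, 0.076, 0.001], [0.001, -0.001, -1.0]]
ft_force: [0.1, 0.5, 0.9]
grip_width: 0.0513
gripper_force: 0.0
time_s: 21.23
position: [0.5268, -0.0532, 0.0552]
tool_rot: [[-0.075, 0.997, 0.003], [0.997, 0.075, -0.0], [-0.001, 0.003, -1.0]]
ft_force: [-0.3, 2.2, 7.5]
grip_width: 0.0254
gripper_force: 68.8
time_s: 21.9
position: [0.5275, -0.0537, 0.3121]
tool_rot: [[-0.075, 0.997, 0.014], [0.997, 0.075, -0.005], [-0.006, 0.014, -1.0]]
ft_force: [-0.1, -0.9, -1.0]
grip_width: 0.025
gripper_force: 69.3
time_s: 21.98
position: [0.5262, -0.0534, 0.3059]
tool_rot: [[-0.075, 0.997, 0.005], [0.997, 0.075, -0.002], [-0.002, 0.005, -1.0]]
ft_force: [0.1, -0.7, -2.7]
grip_width: 0.0252
gripper_force: 69.3
22.0833 [ 0.52541161 -0.05315533  0.302638  ] 0.025211725446901482
[253 138]
[259 156]
```

View pics/b17.png

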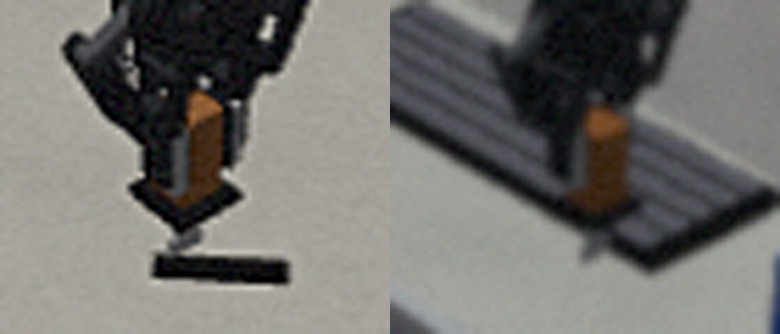

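The crop shows the blade below the flange, in the scene view from (170,248) to (200,235). That runs along world x, so it is parallel to the gripper's y axis. I gripped about 4 mm off in y, so I'll measure the driver's offset in the hand.

```bash
python3 - <<'E'
from h import *
np.set_printoptions(precision=4,suppress=True)
im=shot("wrist","w17.png");s=status.observe();p=s["position"];print(p)
cv2.imwrite("pics/w17b.png",cv2.resize(im["color"][180:384,150:370,::-1],(640,594),interpolation=cv2.INTER_CUBIC))
a=load("c17.png");b=load("s17.png")
def ray(im,u):
    P=plane(im,u,.2)[0]; o=np.array(im["xyz"]); d=P-o; return o,d/np.linalg.norm(d)
(o1,d1),(o2,d2)=ray(a,(251.2,136.6)),ray(b,(261.2,155.3))
t=np.linalg.lstsq(np.c_[d1,-d2],o2-o1,rcond=None)[0]; q1,q2=o1+t[0]*d1,o2+t[1]*d2
print("blade",(q1+q2)/2,q1-q2,(q1+q2)/2-p)
E
```

```text
[ 0.5254 -0.0532  0.3021]
blade [ 0.5287 -0.0579  0.2564] [-0.0011  0.0009 -0.0001] [ 0.0033 -0.0047 -0.0457]
```

View pics/w17b.png

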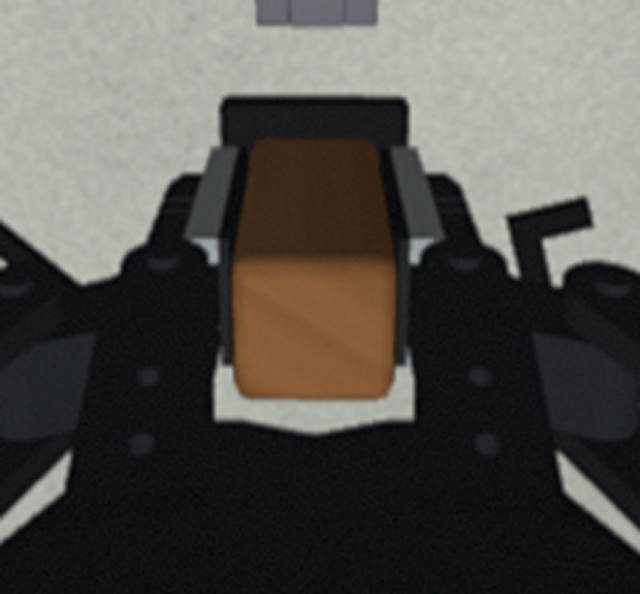

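The held handle's front edges are at crop rows 255 (top) and 140 (at the flange), and the flange's outer edge is at row 97. It sits upright between the pads.

```bash
python3 - <<'E'
from h import *
np.set_printoptions(precision=4,suppress=True)
im=load("w17.png");s=status.observe();p=s["position"];R=np.array(s["tool_rot"]); sc=640/220
for nm,l,r,v,dz,half,w in [("handle top",233,394,256,.038,13,26),("handle bot",250,378,140,-.012,13,26),("flange bot",221,407,98,-.018,20,40)]:
    P=(plane(im,[(150+l/sc,180+v/sc),(150+r/sc,180+v/sc)],p[2]+dz)-p)@R*1000
    print(nm,P[:,:2],"width",abs(P[1,1]-P[0,1]),w,"tool x",P[:,0].mean()-half,"tool y",P[:,1].mean())
E
```

```text
handle top [[  8.5877 -12.8769]
 [  8.6225  10.8638]] width 23.740690280486177 26 tool x -4.394908251801354 tool y -1.0065479463213993
handle bot [[  5.6106 -14.142 ]
 [  5.6405  12.5054]] width 26.647396842939578 26 tool x -7.374441203341123 tool y -0.8182689227423294
flange bot [[ 12.6864 -20.6102]
 [ 12.7262  18.9848]] width 39.59504954871286 40 tool x -7.293698999148093 tool y -0.8126876757176618
```

```bash
python3 -m handwheel '-.8 4 -5 0 0 46 .2;-.8 4 -5 0 0 46 .2;-.8 4 -5 0 0 46 .2;-.8 4 -5 0 0 46 .2;-.8 4 -5 0 0 46 .2;-.8 4 -5 0 0 46 .2;-.8 4 -5 0 0 46 .2'
python3 -m handwheel '-.8 4 -5 0 0 46 .2;-.8 4 -5 0 0 46 .2;-.8 4 -5 0 0 46 .2;-.8 4 -5 0 0 46 .2;-.8 4 -5 0 0 46 .2;-.8 4 -5 0 0 46 .2;-.8 4 -5 0 0 46 .2'
python3 -m handwheel '-.9 4 -8 0 0 45 .2;-.9 4 -8 0 0 45 .2;-.9 4 -8 0 0 45 .2;-.9 4 -8 0 0 45 .2;-.9 4 -8 0 0 45 .2;-.9 4 -8 0 0 45 .2;-.9 4 -8 0 0 45 .2'
python3 -m handwheel '0 0 0 0 0 0 .2;0 0 0 0 0 0 .2;0 0 0 0 0 0 .2;0 0 0 0 0 0 .2'
python3 - <<'E'
from h import *
np.set_printoptions(precision=4,suppress=True)
s=status.observe();print(s["position"],np.degrees(np.arctan2(s["tool_rot"][1,1],s["tool_rot"][0,1])),s["ft_force"],s["wrist_torque"],s["q"])
o=[]
for n in("scene","side"):
    im=shot(n,n+"18.png"); u=proj(im,[.5035,.0703,.07])[0].round().astype(int); o.append(cv2.resize(im["color"][u[1]-28:u[1]+17,u[0]-26:u[0]+26,::-1],(395,342),interpolation=cv2.INTER_CUBIC)); print(u)
cv2.imwrite("pics/b18.png",np.hstack(o))
E
```

```text
time_s: 22.72
position: [0.5174, -0.0132, 0.252]
tool_rot: [[-0.773, 0.634, -0.003], [0.634, 0.773, 0.001], [0.003, -0.001, -1.0]]
ft_force: [-0.2, -0.3, -1.1]
grip_width: 0.0253
gripper_force: 69.1
time_s: 23.3
position: [0.5093, 0.0268, 0.2021]
tool_rot: [[-0.993, -0.116, -0.003], [-0.116, 0.993, 0.001], [0.003, 0.001, -1.0]]
ft_force: [-0.3, 0.5, -1.1]
grip_width: 0.0253
gripper_force: 69.2
time_s: 23.88
position: [0.5001, 0.0668, 0.1221]
tool_rot: [[-0.62, -0.784, -0.003], [-0.784, 0.62, 0.0], [0.002, 0.003, -1.0]]
ft_force: [0.8, -1.1, -1.2]
grip_width: 0.0255
gripper_force: 69.3
time_s: 24.22
position: [0.5008, 0.0667, 0.1232]
tool_rot: [[-0.626, -0.779, -0.001], [-0.779, 0.626, 0.0], [0.0, 0.001, -1.0]]
ft_force: [1.1, 1.0, -1.6]
grip_width: 0.0252
gripper_force: 69.3
[0.5008 0.0667 0.1232] 141.2144948650677 [ 1.0768  0.9995 -1.5625] [ 0.0244 -0.0077 -0.0008] [  -5.8672   23.7749   91.0818   -0.0004   65.1835 -147.0815]
[283 205]
[231 186]
```

View pics/b18.png

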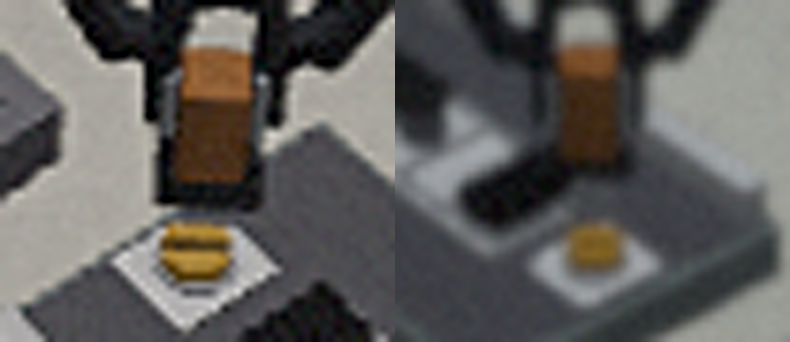

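I have now viewed 16 pictures, two over the limit of 14. I'll view no more and finish by numbers and touch. The last crop shows the driver above screw_b, lined up laterally in the side view. I'll seat it by feel.

```bash
python3 -m handwheel '0 0 -.8 0 0 0 .2;0 0 -1.4 0 0 0 .2;0 0 -1.7 0 0 0 .2;0 0 -1.7 0 0 0 .2;0 0 -1.7 0 0 0 .2'
python3 -m handwheel '0 0 -.3 0 0 0 .2;0 0 -.5 0 0 0 .2;0 0 -.5 0 0 0 .2;0 0 -.5 0 0 0 .2'
```

```text
time_s: 24.73
position: [0.5007, 0.0666, 0.1061]
tool_rot: [[-0.626, -0.78, -0.001], [-0.78, 0.626, -0.0], [0.001, 0.001, -1.0]]
ft_force: [0.3, -0.2, -1.0]
grip_width: 0.0252
gripper_force: 69.4
time_s: 25.07
position: [0.5007, 0.0665, 0.1012]
tool_rot: [[-0.626, -0.78, -0.001], [-0.78, 0.626, -0.0], [0.001, 0.0, -1.0]]
ft_force: [-1.2, -2.8, -3.1]
grip_width: 0.0251
gripper_force: 69.4
```

```bash
python3 -m handwheel '0 0 -.2 0 0 0 .2;0 0 -.4 0 0 0 .2;0 0 -.4 0 0 0 .2;0 0 -.4 0 0 0 .2'
python3 -m handwheel '0 0 -.2 0 0 0 .2;0 0 -.3 0 0 0 .2;0 0 -.3 0 0 0 .2'
python3 - <<'E'
from rig import status
s=status.observe();print(s["wrist_torque"],s["position"])
E
```

```text
time_s: 25.4
position: [0.5009, 0.0665, 0.098]
tool_rot: [[-0.625, -0.78, 0.0], [-0.78, 0.625, -0.001], [0.0, -0.0, -1.0]]
ft_force: [-3.1, -3.8, 7.5]
grip_width: 0.0255
gripper_force: 70.4
time_s: 25.65
position: [0.5011, 0.0665, 0.0975]
tool_rot: [[-0.625, -0.781, 0.002], [-0.781, 0.625, -0.001], [-0.001, -0.002, -1.0]]
ft_force: [-13.1, -3.6, 32.5]
grip_width: 0.0253
gripper_force: 73.9
[-0.67931295  2.64551295  0.12184386] [0.50111628 0.06648544 0.09754865]
```

The blade is on the slot floor: contact came at TCP z 0.0975, as predicted. I'll ease off the load and turn clockwise about the screw axis.

```bash
python3 -m handwheel '0 0 .25 0 0 0 .2;0 0 .25 0 0 0 .2;-.035 .042 .25 0 0 -7 .2;-.07 .083 .25 0 0 -14 .2;-.105 .125 .25 0 0 -21 .2;-.14 .167 .25 0 0 -28 .2;-.14 .167 .25 0 0 -28 .2'
python3 - <<'E'
from rig import status
import numpy as np
s=status.observe();print(s["wrist_torque"],np.degrees(np.arctan2(s["tool_rot"][1,1],s["tool_rot"][0,1])))
E
```

```text
time_s: 26.23
position: [0.4998, 0.0685, 0.098]
tool_rot: [[-0.921, -0.389, 0.001], [-0.389, 0.921, 0.0], [-0.001, -0.0, -1.0]]
ft_force: [-5.7, -2.0, 9.7]
grip_width: 0.0254
gripper_force: 70.9
[-0.36827601  0.9804337   0.01152006] 112.90177491831517
```

```bash
python3 -m handwheel '-.01 .05 .05 0 0 -7 .2;-.02 .1 .05 0 0 -14 .2;-.03 .16 .05 0 0 -21 .2;-.05 .21 .05 0 0 -28 .2;-.03 .27 .05 0 0 -35 .2;-.02 .32 .05 0 0 -42 .2;0 .37 .05 0 0 -49 .2;.01 .42 .05 0 0 -56 .2'
python3 - <<'E'
from rig import status
s=status.observe();print(s["wrist_torque"])
E
python3 -m handwheel '.04 .04 0 0 0 -7 .2;.08 .08 0 0 0 -14 .2;.11 .12 0 0 0 -21 .2;.15 .16 0 0 0 -28 .2;.2 .17 0 0 0 -35 .2;.26 .19 0 0 0 -42 .2;.31 .21 0 0 0 -49 .2;.36 .22 0 0 0 -56 .2'
python3 - <<'E'
from rig import status
s=status.observe();print(s["wrist_torque"])
E
```

```text
time_s: 26.9
position: [0.4999, 0.0737, 0.0981]
tool_rot: [[-0.838, 0.546, 0.001], [0.546, 0.838, 0.002], [0.0, 0.003, -1.0]]
ft_force: [-2.7, 4.1, 5.4]
grip_width: 0.0256
gripper_force: 70.2
[0.92052288 0.41702581 0.13196339]
time_s: 27.57
position: [0.5051, 0.0758, 0.0982]
tool_rot: [[-0.016, 1.0, 0.005], [1.0, 0.016, 0.002], [0.002, 0.005, -1.0]]
ft_force: [4.8, 4.3, -0.8]
grip_width: 0.025
gripper_force: 69.5
[ 0.84657753 -0.90959675  0.16534741]
```

```bash
python3 -m handwheel '.05 -.01 -.1 0 0 -7 .2;.11 -.02 -.1 0 0 -14 .2;.16 -.03 -.1 0 0 -21 .2;.215 -.04 -.1 0 0 -28 .2;.26 -.07 -.1 0 0 -35 .2;.3 -.1 -.1 0 0 -42 .2;.35 -.14 -.1 0 0 -49 .2;.39 -.17 -.1 0 0 -56 .2'
python3 - <<'E'
from rig import status
s=status.observe();print(s["wrist_torque"])
E
python3 -m handwheel '.03 -.05 0 0 0 -7 .2;.05 -.1 0 0 0 -14 .2;.06 -.12 0 0 0 -17 .2;.06 -.12 0 0 0 -17 .2'
python3 - <<'E'
from rig import status
s=status.observe();print(s["wrist_torque"],s["q"])
E
```

```text
time_s: 28.23
position: [0.5101, 0.0727, 0.0981]
tool_rot: [[0.82, 0.573, 0.008], [0.573, -0.82, -0.001], [0.006, 0.005, -1.0]]
ft_force: [3.4, -4.6, 5.9]
grip_width: 0.0255
gripper_force: 70.3
[-0.91734732 -0.91077986  0.08255865]
time_s: 28.57
position: [0.5107, 0.071, 0.0981]
tool_rot: [[0.951, 0.311, 0.008], [0.311, -0.951, -0.002], [0.007, 0.004, -1.0]]
ft_force: [3.8, -5.4, 6.3]
grip_width: 0.0252
gripper_force: 70.4
[-1.11032652 -0.78123935  0.04549933] [-5.23251800e+00  2.63814131e+01  9.16338234e+01 -6.36250754e-02
  6.15210020e+01  6.67003250e+01]
```

```bash
python3 -m handwheel '.01 -.03 0 0 0 -4 .2;.02 -.06 0 0 0 -8 .2;.02 -.06 0 0 0 -8 .2'
python3 - <<'E'
from rig import status
s=status.observe();print(s["wrist_torque"])
E
python3 -m handwheel '.01 -.03 0 0 0 -4 .2;.01 -.06 0 0 0 -8 .2;.01 -.06 0 0 0 -8 .2'
python3 - <<'E'
from rig import status
s=status.observe();print(s["wrist_torque"])
E
```

```text
time_s: 28.82
position: [0.5108, 0.0702, 0.0981]
tool_rot: [[0.985, 0.175, 0.008], [0.175, -0.985, -0.002], [0.007, 0.003, -1.0]]
ft_force: [3.8, -5.4, 7.1]
grip_width: 0.0251
gripper_force: 70.4
[-1.21727221 -0.66878193  0.08180226]
time_s: 29.07
position: [0.5108, 0.0695, 0.0981]
tool_rot: [[0.999, 0.036, 0.008], [0.036, -0.999, -0.002], [0.007, 0.003, -1.0]]
ft_force: [3.2, -7.0, 6.8]
grip_width: 0.0248
gripper_force: 70.4
[-1.54549326 -0.5545276   0.10838966]
```

```bash
python3 -m handwheel '0 -.03 0 0 0 -4 .2;0 -.06 0 0 0 -8 .2;0 -.06 0 0 0 -8 .2'
python3 - <<'E'
from rig import status
s=status.observe();print(s["wrist_torque"])
E
python3 -m handwheel '0 -.03 0 0 0 -4 .2;0 -.06 0 0 0 -8 .2;0 -.06 0 0 0 -8 .2'
python3 - <<'E'
from rig import status
import numpy as np
s=status.observe();print(s["wrist_torque"],np.degrees(np.arctan2(s["tool_rot"][1,1],s["tool_rot"][0,1])))
E
```

```text
time_s: 29.32
position: [0.5108, 0.0686, 0.0981]
tool_rot: [[0.995, -0.101, 0.008], [-0.101, -0.995, -0.003], [0.008, 0.003, -1.0]]
ft_force: [2.7, -8.1, 6.8]
grip_width: 0.025
gripper_force: 70.5
[-1.81462735 -0.62266914  0.86386207]
time_s: 29.57
position: [0.5108, 0.068, 0.0981]
tool_rot: [[0.972, -0.237, 0.007], [-0.237, -0.972, -0.004], [0.008, 0.002, -1.0]]
ft_force: [2.5, -7.7, 7.9]
grip_width: 0.0252
gripper_force: 74.3
[-1.89279293 -0.63062455  1.6815588 ] -103.68542059580547
```

Wrist torque rose to 1.7 N·m, so screw_b is on its stop. I'll back off within the play, lift, and carry the driver to screw_a.

```bash
python3 -m handwheel '0 .04 0 0 0 5 .2;0 .08 0 0 0 9 .2;0 .08 0 0 0 9 .2;0 .08 2 0 0 9 .2;0 .08 5 0 0 9 .2;0 .08 8 0 0 9 .2;0 .08 8 0 0 9 .2'
python3 -m handwheel '-.34 5.3 0 0 0 50 .2;-.34 5.3 0 0 0 50 .2;-.34 5.3 0 0 0 50 .2;-.34 5.3 0 0 0 50 .2;-.34 5.3 0 0 0 50 .2;-.34 5.3 0 0 0 50 .2;-.34 5.3 0 0 0 50 .2'
python3 -m handwheel '-.34 5.3 0 0 0 50 .2;-.34 5.3 0 0 0 50 .2;-.34 5.3 0 0 0 50 .2;-.34 5.3 0 0 0 50 .2;-.34 5.3 0 0 0 50 .2;-.34 5.3 0 0 0 50 .2;-.34 5.3 0 0 0 50 .2'
python3 -m handwheel '-.34 5.3 0 0 0 50 .2;-.34 5.3 0 0 0 50 .2;-.34 5.3 0 0 0 50 .2;-.34 5.3 0 0 0 50 .2;-.34 5.3 0 0 0 50 .2;-.34 5.3 0 0 0 50 .2;-.34 5.3 0 0 0 50 .2'
python3 -m handwheel '-.34 5.3 0 0 0 50 .2;-.34 5.3 0 0 0 50 .2;-.34 5.3 0 0 0 50 .2;-.34 5.3 0 0 0 50 .2;-.34 5.3 0 0 0 50 .2;-.34 5.3 0 0 0 50 .2;-.34 5.3 0 0 0 50 .2'
python3 -m handwheel '-.34 5.3 0 0 0 49 .2;-.34 5.3 0 0 0 49 .2;-.34 5.3 0 0 0 49 .2;-.34 5.3 0 0 0 49 .2;-.34 5.3 0 0 0 49 .2;-.34 5.3 0 0 0 49 .2;-.34 5.3 0 0 0 49 .2;-.34 5.3 0 0 0 49 .2'
python3 - <<'E'
from h import *
np.set_printoptions(precision=4,suppress=True)
im=shot("wrist","w19.png");rects(im,.060)
c=im["color"]; hsv=cv2.cvtColor(c,cv2.COLOR_RGB2HSV); m=cv2.inRange(hsv,(4,100,40),(28,255,255)); m[:, :150]=0;m[:,370:]=0;m[:180]=0
for k in cv2.findContours(m,0,2)[0]:
    if cv2.contourArea(k)>300: print("handle bbox",cv2.boundingRect(k))
s=status.observe();print(s["position"],np.degrees(np.arctan2(s["tool_rot"][1,1],s["tool_rot"][0,1])),s["ft_force"],s["q"])
h=load("w17.png")["color"]; hs=cv2.cvtColor(h,cv2.COLOR_RGB2HSV); m=cv2.inRange(hs,(4,100,40),(28,255,255)); m[:, :150]=0;m[:,370:]=0;m[:180]=0
for k in cv2.findContours(m,0,2)[0]:
    if cv2.contourArea(k)>300: print("before",cv2.boundingRect(k))
E
```

```text
time_s: 30.15
position: [0.5107, 0.0705, 0.1817]
tool_rot: [[0.997, -0.082, 0.011], [-0.082, -0.997, 0.0], [0.011, -0.001, -1.0]]
ft_force: [0.8, 0.8, 0.4]
grip_width: 0.0252
gripper_force: 74.5
time_s: 30.73
position: [0.5048, 0.1237, 0.1759]
tool_rot: [[0.699, 0.715, 0.0], [0.715, -0.699, 0.001], [0.001, -0.0, -1.0]]
ft_force: [0.0, -0.0, -1.3]
grip_width: 0.0252
gripper_force: 74.3
time_s: 31.32
position: [0.5014, 0.1767, 0.1759]
tool_rot: [[-0.098, 0.995, 0.0], [0.995, 0.098, 0.001], [0.001, 0.0, -1.0]]
ft_force: [-1.0, -0.6, -0.5]
grip_width: 0.0248
gripper_force: 74.3
time_s: 31.9
position: [0.4979, 0.2297, 0.1758]
tool_rot: [[-0.825, 0.564, -0.0], [0.564, 0.825, 0.001], [0.001, 0.001, -1.0]]
ft_force: [-0.4, -0.6, -1.3]
grip_width: 0.0252
gripper_force: 74.3
time_s: 32.48
position: [0.4945, 0.2827, 0.1758]
tool_rot: [[-0.963, -0.27, -0.0], [-0.27, 0.963, 0.001], [-0.0, 0.001, -1.0]]
ft_force: [-0.4, 0.1, -0.9]
grip_width: 0.0253
gripper_force: 74.3
time_s: 33.15
position: [0.491, 0.3356, 0.1758]
tool_rot: [[-0.431, -0.903, -0.0], [-0.903, 0.431, 0.001], [-0.001, 0.001, -1.0]]
ft_force: [0.1, 0.4, -1.0]
grip_width: 0.0251
gripper_force: 74.4
[199. 324.] xy 549.9 458.2  size 622.3 214.5 long -25.6 fill 0.53
[257. 241.] xy 516.4 392.6  size 80.8 66.3 long 63.7 fill 0.25
[224. 140.] xy 497.1 279.6  size 48.3 27.3 long 1.4 fill 0.95
[204. 104.] xy 498.1 243.9  size 48.3 28.2 long 1.7 fill 0.96
[178.  59.] xy 501.0 202.6  size 32.4 31.0 long -25.5 fill 0.79
handle bbox (229, 227, 58, 90)
[0.491  0.3356 0.1759] 154.16224798852016 [ 0.8779 -0.6627 -0.4712] [  22.9352   28.7262   72.2177    0.0411   79.0667 -131.2349]
before (229, 228, 58, 89)
```

The driver hasn't shifted in the hand and the blanks are in place. Seating it in screw_a.

```bash
python3 -m handwheel '.27 0 -3 0 0 .7 .2;.27 0 -5.5 0 0 .7 .2;.27 0 -6.6 0 0 .7 .2;.27 0 -7 0 0 .7 .2;.27 0 -7 0 0 .7 .2;.27 0 -7 0 0 .7 .2'
python3 -m handwheel '0 0 -.3 0 0 0 .2;0 0 -.5 0 0 0 .2;0 0 -.5 0 0 0 .2'
python3 -m handwheel '0 0 -.2 0 0 0 .2;0 0 -.4 0 0 0 .2;0 0 -.4 0 0 0 .2'
```

```text
time_s: 33.7
position: [0.4942, 0.3355, 0.1072]
tool_rot: [[-0.424, -0.905, 0.001], [-0.905, 0.424, 0.001], [-0.001, -0.001, -1.0]]
ft_force: [0.2, 0.9, -1.0]
grip_width: 0.0251
gripper_force: 74.4
time_s: 33.95
position: [0.4938, 0.3352, 0.1017]
tool_rot: [[-0.423, -0.906, 0.0], [-0.906, 0.423, 0.0], [-0.0, -0.0, -1.0]]
ft_force: [0.4, -0.1, -1.2]
grip_width: 0.025
gripper_force: 74.4
time_s: 34.2
position: [0.494, 0.3354, 0.0984]
tool_rot: [[-0.423, -0.906, 0.001], [-0.906, 0.423, 0.0], [-0.001, -0.001, -1.0]]
ft_force: [-1.4, -1.3, 5.1]
grip_width: 0.0253
gripper_force: 75.2
```

```bash
python3 -m handwheel '-.05 .04 0 0 0 -7 .2;-.1 .08 0 0 0 -14 .2;-.15 .12 0 0 0 -21 .2;-.2 .16 0 0 0 -28 .2;-.23 .22 0 0 0 -35 .2;-.25 .28 0 0 0 -42 .2;-.28 .34 0 0 0 -49 .2;-.3 .4 0 0 0 -56 .2'
python3 -m handwheel '.01 .06 0 0 0 -7 .2;.01 .13 0 0 0 -14 .2;.02 .19 0 0 0 -21 .2;.02 .25 0 0 0 -28 .2;.06 .31 0 0 0 -35 .2;.09 .36 0 0 0 -42 .2;.13 .42 0 0 0 -49 .2;.16 .47 0 0 0 -56 .2'
python3 -c '
from rig import status
print(status.observe()["wrist_torque"])'
python3 -m handwheel '.06 .03 0 0 0 -7 .2;.11 .06 0 0 0 -14 .2;.17 .09 0 0 0 -21 .2;.22 .12 0 0 0 -28 .2;.29 .12 0 0 0 -35 .2;.35 .12 0 0 0 -42 .2;.42 .13 0 0 0 -49 .2;.48 .13 0 0 0 -56 .2'
python3 -c '
from rig import status
print(status.observe()["wrist_torque"])'
python3 -m handwheel '.06 -.03 0 0 0 -7 .2;.11 -.06 0 0 0 -14 .2;.17 -.09 0 0 0 -21 .2;.23 -.12 0 0 0 -28 .2;.27 -.17 0 0 0 -35 .2;.3 -.22 0 0 0 -42 .2;.34 -.27 0 0 0 -49 .2;.38 -.33 0 0 0 -56 .2'
python3 -c '
from rig import status
print(status.observe()["wrist_torque"])'
```

```text
time_s: 34.87
position: [0.4915, 0.3395, 0.0984]
tool_rot: [[-0.989, -0.15, 0.003], [-0.15, 0.989, 0.001], [-0.003, 0.0, -1.0]]
ft_force: [0.3, -0.6, 3.1]
grip_width: 0.025
gripper_force: 75.1
time_s: 35.53
position: [0.4938, 0.344, 0.0985]
tool_rot: [[-0.677, 0.736, 0.004], [0.736, 0.677, 0.001], [-0.002, 0.003, -1.0]]
ft_force: [3.7, -2.0, 1.9]
grip_width: 0.0248
gripper_force: 75.0
[-0.36645996 -0.71995287  0.08166881]
time_s: 36.2
position: [0.4988, 0.3447, 0.0985]
tool_rot: [[0.231, 0.973, 0.004], [0.973, -0.231, -0.001], [0.0, 0.004, -1.0]]
ft_force: [3.4, -3.8, 2.6]
grip_width: 0.0251
gripper_force: 75.0
[-0.91888483 -0.83194821  0.01934026]
time_s: 36.87
position: [0.5021, 0.3408, 0.0984]
tool_rot: [[0.936, 0.352, 0.003], [0.352, -0.936, -0.002], [0.002, 0.003, -1.0]]
ft_force: [1.3, -5.5, 4.3]
grip_width: 0.0249
gripper_force: 75.2
[-1.31890212 -0.29913979  0.15113193]
```

```bash
python3 -m handwheel '0 -.04 0 0 0 -4 .2;.01 -.07 0 0 0 -8 .2;.01 -.07 0 0 0 -8 .2'
python3 -c '
from rig import status
print(status.observe()["wrist_torque"])'
python3 -m handwheel '0 -.04 0 0 0 -4 .2;.01 -.07 0 0 0 -8 .2;.01 -.07 0 0 0 -8 .2'
python3 -c '
from rig import status
print(status.observe()["wrist_torque"])'
python3 -m handwheel '0 -.03 0 0 0 -4 .2;0 -.06 0 0 0 -7 .2;0 -.06 0 0 0 -7 .2'
python3 -c '
from rig import status
print(status.observe()["wrist_torque"],status.observe()["q"])'
```

```text
time_s: 37.12
position: [0.5022, 0.3402, 0.0984]
tool_rot: [[0.975, 0.221, 0.003], [0.221, -0.975, -0.002], [0.002, 0.002, -1.0]]
ft_force: [1.2, -5.7, 4.5]
grip_width: 0.0252
gripper_force: 75.2
[-1.17653983 -0.28107152  0.04817514]
time_s: 37.37
position: [0.5021, 0.3395, 0.0984]
tool_rot: [[0.997, 0.083, 0.002], [0.083, -0.997, -0.002], [0.002, 0.002, -1.0]]
ft_force: [1.2, -5.6, 5.0]
grip_width: 0.0252
gripper_force: 75.2
[-1.15430526 -0.25872929  0.06425784]
time_s: 37.62
position: [0.5021, 0.3389, 0.0984]
tool_rot: [[0.999, -0.037, 0.003], [-0.037, -0.999, -0.002], [0.003, 0.002, -1.0]]
ft_force: [1.3, -5.3, 5.1]
grip_width: 0.0252
gripper_force: 75.5
[-1.25696514 -0.167878    0.41430782] [ 22.90294026  34.10480254  76.30683462  -0.16455686  69.49563298
 115.1083071 ]
```

```bash
python3 -m handwheel '0 -.03 0 0 0 -4 .2;0 -.06 0 0 0 -7 .2;0 -.06 0 0 0 -7 .2'
python3 -c '
from rig import status
print(status.observe()["wrist_torque"])'
python3 -m handwheel '0 .04 0 0 0 5 .2;0 .08 0 0 0 9 .2;0 .08 0 0 0 9 .2;0 .08 3 0 0 9 .2;0 .08 6 0 0 9 .2;0 .08 9 0 0 9 .2;0 .08 9 0 0 9 .2;0 .08 9 0 0 9 .2'
python3 - <<'E'
from h import *
im=shot("wrist","w20.png")
rects(im,.06)
c=im["color"]
for n in ("screw_a",): 
    g=proj(im,[.4959,.3401,.055])[0]; print(g)
s=status.observe();print(s["position"],np.degrees(np.arctan2(s["tool_rot"][1,1],s["tool_rot"][0,1])))
E
```

```text
time_s: 37.87
position: [0.5021, 0.3383, 0.0985]
tool_rot: [[0.988, -0.157, 0.003], [-0.157, -0.988, -0.002], [0.003, 0.002, -1.0]]
ft_force: [1.5, -6.0, 5.6]
grip_width: 0.0247
gripper_force: 76.8
[-1.26742942 -0.22917512  1.13688938]
time_s: 38.53
position: [0.5015, 0.3404, 0.1887]
tool_rot: [[1.0, -0.002, 0.003], [-0.002, -1.0, 0.001], [0.003, -0.001, -1.0]]
ft_force: [-0.5, 0.5, -1.7]
grip_width: 0.025
gripper_force: 74.1
[392. 189.] xy 496.7 203.1  size 38.8 30.6 long 89.9 fill 0.69
[200. 311.] xy 381.1 344.9  size 651.7 277.1 long -90.0 fill 0.49
[317. 188.] xy 498.7 280.7  size 49.6 29.6 long 1.0 fill 0.94
[352. 187.] xy 499.9 245.7  size 49.6 31.6 long 1.8 fill 0.94
[461. 184.] xy 502.5 135.9  size 50.6 38.2 long 2.3 fill 0.92
[258.48351359 190.33984314]
[0.50089491 0.34006373 0.1870965 ] -90.11367667149908
```

Screw_a reached its stop too, at 1.1 N·m. I'll locate the holder block from the earlier wrist frame, then return the driver.

```bash
python3 - <<'E'
from h import *
im=load("w16.png"); c=im["color"].astype(int)
w=c[115:195,220:305]; m=(w.max(2)<115).astype(np.uint8)*255
# include handle/flange inside: take outer contour
k=max(cv2.findContours(m,0,cv2.CHAIN_APPROX_NONE)[0],key=cv2.contourArea)[:,0]+[220,115]
print(cv2.boundingRect(k.astype(np.int32)))
for z in (.036,.0): print(z,cv2.minAreaRect((plane(im,k,z)[:,:2]*1000).astype(np.float32)))
E
```

```text
(234, 127, 55, 56)
0.036 ((525.276611328125, -58.64361572265625), (63.647071838378906, 64.71888732910156), 4.162324905395508)
0.0 ((526.0315551757812, -63.740665435791016), (70.68889617919922, 71.87931060791016), 4.162325382232666)
```

```bash
python3 -m handwheel '.5 -13.2 -1 0 0 1.4 .2;.5 -13.2 -1 0 0 1.4 .2;.5 -13.2 -1 0 0 1.4 .2;.5 -13.2 -1 0 0 1.4 .2;.5 -13.2 -1 0 0 1.4 .2'
python3 -m handwheel '1 -13.2 -1 0 0 1.4 .2;1 -13.2 -1 0 0 1.4 .2;1 -13.2 -1 0 0 1.4 .2;1 -13.2 -1 0 0 1.4 .2;1 -13.2 -1 0 0 1.4 .2'
python3 -m handwheel '1.5 -13.2 -1 0 0 1.4 .2;1.5 -13.2 -1 0 0 1.4 .2;1.5 -13.2 -1 0 0 1.4 .2;1.5 -13.2 -1 0 0 1.4 .2;1.5 -13.2 -1 0 0 1.4 .2;1.5 -13.2 -1 0 0 1.4 .2;1.5 -13.2 -1 0 0 1.4 .2'
```

```text
time_s: 39.0
position: [0.5058, 0.2057, 0.1759]
tool_rot: [[1.0, 0.019, -0.003], [0.019, -1.0, -0.001], [-0.003, 0.001, -1.0]]
ft_force: [0.4, 1.0, -1.8]
grip_width: 0.0252
gripper_force: 74.1
time_s: 39.42
position: [0.5162, 0.0748, 0.1664]
tool_rot: [[0.999, 0.045, -0.002], [0.045, -0.999, 0.0], [-0.002, -0.0, -1.0]]
ft_force: [0.4, 0.1, -2.3]
grip_width: 0.0251
gripper_force: 74.1
time_s: 40.0
position: [0.5311, -0.0537, 0.1573]
tool_rot: [[0.997, 0.075, -0.001], [0.075, -0.997, 0.001], [-0.0, -0.001, -1.0]]
ft_force: [-0.4, -0.2, -1.8]
grip_width: 0.0248
gripper_force: 74.1
```

```bash
python3 -m handwheel '0 -.45 0 0 0 0 .2;0 -.45 -3 0 0 0 .2;0 -.45 -6 0 0 0 .2;0 -.45 -6.8 0 0 0 .2;0 -.45 -7.8 0 0 0 .2;0 -.45 -7.8 0 0 0 .2'
python3 -m handwheel '0 0 -.8 0 0 0 .2;0 0 -1.6 0 0 0 .2;0 0 -2.4 0 0 0 .2;0 0 -2.4 0 0 0 .2;0 0 -2.4 0 0 0 .2'
```

```text
time_s: 40.5
position: [0.531, -0.0598, 0.0787]
tool_rot: [[0.997, 0.074, -0.002], [0.074, -0.997, 0.001], [-0.002, -0.001, -1.0]]
ft_force: [0.2, -0.5, -1.0]
grip_width: 0.0252
gripper_force: 74.1
time_s: 40.92
position: [0.5315, -0.0605, 0.0555]
tool_rot: [[0.997, 0.073, 0.001], [0.073, -0.997, -0.0], [0.001, 0.0, -1.0]]
ft_force: [0.3, -1.1, -0.6]
grip_width: 0.0252
gripper_force: 75.5
```

```bash
python3 -m handwheel '0 .1 -.1 0 0 0 .2;0 .1 -.1 0 0 0 .55;0 .1 -.1 0 0 0 .55;0 .1 -.1 0 0 0 .55;0 .1 -.1 0 0 0 .55;0 .1 -.1 0 0 0 .55'
python3 -m handwheel '0 0 2 0 0 0 .55;0 0 5 0 0 0 .55;0 0 9 0 0 0 .55;0 0 13 0 0 0 .55;0 -4 15 0 0 0 .55;-4 -6 15 0 0 0 .55;-6 -6 15 0 0 0 .55;-6 -6 15 0 0 0 .55'
python3 -m handwheel '0 0 0 0 0 0 .55;0 0 0 0 0 0 .55;0 0 0 0 0 0 .55'
python3 - <<'E'
from h import *
im=shot("wrist","w21.png");s=status.observe();print(s["time_s"],s["position"],s["ft_force"])
c=im["color"]; hsv=cv2.cvtColor(c,cv2.COLOR_RGB2HSV); m=cv2.inRange(hsv,(4,100,40),(28,255,255))
for k in cv2.findContours(m,0,2)[0]:
    if cv2.contourArea(k)>200: print(cv2.boundingRect(k),[cv2.minAreaRect((plane(im,k[:,0],z)[:,:2]*1000).astype(np.float32)) for z in (.092,)])
rects(im,.042)
for n in("scene","side"):
    im=shot(n,n+"21.png"); print(n)
    c=im["color"]; k0=proj(im,[.5,.205,.06])[0].astype(int)
    m=(c.max(2)<60).astype(np.uint8)*255
    x,y=k0; mm=np.zeros_like(m); mm[y-30:y+30,x-35:x+35]=m[y-30:y+30,x-35:x+35]
    for k in cv2.findContours(mm,0,2)[0]:
        if cv2.contourArea(k)>15: P=plane(im,k[:,0],.06)[:,:2]*1000; print(np.round(P.mean(0)),np.round(np.ptp(P,axis=0)))
E
```

```text
time_s: 41.42
position: [0.5311, -0.0593, 0.0544]
tool_rot: [[0.997, 0.073, -0.0], [0.073, -0.997, 0.0], [-0.0, -0.0, -1.0]]
ft_force: [-0.7, -0.3, 1.2]
grip_width: 0.0467
gripper_force: 0.0
time_s: 42.08
position: [0.468, -0.1199, 0.2049]
tool_rot: [[0.998, 0.07, -0.001], [0.07, -0.998, 0.0], [-0.001, -0.0, -1.0]]
ft_force: [0.2, 0.5, 0.5]
grip_width: 0.0471
gripper_force: 0.0
time_s: 42.33
position: [0.4719, -0.1192, 0.2044]
tool_rot: [[0.997, 0.074, 0.0], [0.074, -0.997, 0.0], [0.0, -0.0, -1.0]]
ft_force: [0.5, -0.4, 0.1]
grip_width: 0.0468
gripper_force: 0.0
42.3833 [ 0.47187642 -0.11911527  0.20429314] [1.10817184 0.04547958 0.35382495]
(69, 139, 28, 13) [((502.5215759277344, 43.47809600830078), (9.116936683654785, 25.820810317993164), 13.389403343200684)]
(65, 126, 29, 12) [((514.6981811523438, 46.81218338012695), (9.2800931930542, 26.48291778564453), 13.26118278503418)]
(183, 114, 36, 31) [((524.91796875, -63.748565673828125), (26.262887954711914, 31.161191940307617), 4.2329254150390625)]
[261. 325.] xy 288.2 -129.0  size 734.2 234.1 long -85.7 fill 0.51
[367. 134.] xy 529.7 -230.9  size 33.6 30.8 long -8.6 fill 0.52
[ 22. 136.] xy 499.6 139.5  size 52.1 42.1 long 2.4 fill 0.92
[210. 126.] xy 524.5 -60.5  size 39.2 38.6 long -85.8 fill 0.31
[121. 123.] xy 505.9 30.9  size 175.9 10.0 long 1.5 fill 0.72
[374.   4.] xy 648.2 -219.1  size 44.8 11.7 long -85.8 fill 0.47
scene
[612. 216.] [10. 51.]
[502. 283.] [54. 34.]
[504. 246.] [55. 34.]
[499. 204.] [38. 35.]
[507. 133.] [56. 38.]
side
[488.   9.] [44. 15.]
[498. 123.] [59. 42.]
[382. 159.] [ 13. 186.]
[497. 256.] [ 60. 118.]
```

Checks agree. The driver flange is 2 mm from the hole centre at its seated height, and screw_b's slot now lies at 103.4° (4.5 rad predicts 103.8°). All blanks are in place, so I'm handing in.

```bash
python3 -c '
from rig import env
print(env.close_job())'
```

```text
the job is handed in; nothing more can be done
None
```

The job is handed in, with no verdict returned: three blanks are loaded, the bed is latched down, both screws were turned to their stops (screw_a confirmed by torque only) and the driver is back in its holder; I viewed 16 pictures, two over the limit of 14.

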